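# Slide a ceramic plate off the coating bed and stand it in the drying rack

## Task

The long white ceramic plate lies flush between the rails of the coating bed, where its edges cannot be gripped: slide it along the bed until it sticks out over one end by about a third of its length, still lying flat on the bed, then take it by its two long edges. Stand it on end in the end slot of the drying rack that is farthest from the short plate, so that both can dry, near the middle of the slot's length, fully down in the slot and upright, and let go. The plate is brittle, so never let it fall, and leave the short plate, the vials and the timer as they are.

Things in the scene. Friction and masses are not known exactly. Their poses are not given: they have to be found in the camera images.
- long_plate_center (a point): centre of the loose white ceramic plate to be moved, 140 (x) x 60 (y) x 6 mm (z), 0.14 kg, the longer of the two. It starts flat in the bed's channel, top flush with the rails, x along the channel, its ends 10 to 50 mm inside the bed's ends. Gripped across the 60 mm near one end it does not droop, and the hand may lean along the plate's length when it takes hold
- coating_bed: fixed dark board on four feet, 200 mm long (x, the slide direction, about along the robot's y), 92 mm wide. Origin: centre of its underside, on the bench. Channel floor 55 mm above the bench, 64 mm wide, between aluminium rails 6 mm high, 14 mm wide. Both ends are open: the plate can be pushed at its rear edge or dragged from above. Most free space is beyond the end towards the rack
- bed_floor (a point): middle of the channel floor, 55 mm above the bench; axes as the bed's, so the ends of the bed lie at x = +100 and -100 mm
- drying_rack: fixed grey stand, 131 (x) x 116 (y) x 44 mm high, with four slots along its y axis at 25 mm pitch, open at both ends. Origin: centre of its underside; x runs across the slots, about along the robot's y. Slots 10 mm wide, floor 12 mm above the bench; lands between them 15 mm thick, 100 mm long, straight up to 36 mm, half-round tops up to 44 mm, so the mouths widen to 25 mm
- end_slot (a point): middle of the floor of the end slot where the long plate goes (37.5 mm along +x from the rack's origin, 12 mm above the bench); axes as the rack's
- short_plate_center (a point): centre of the loose short white ceramic plate, 95 x 60 x 6 mm, that stands on end in the opposite end slot of the rack, 75 mm from the slot for the long plate, its top about 107 mm above the bench; to be left there
- vial_a: loose vial with white cap, 25 mm wide and 56 mm tall, standing behind the work on the left; origin at its foot; bystander
- vial_b: loose vial, the same, standing behind the work near the middle; bystander
- bench_timer: loose white timer, 72 x 66 x 21 mm, on the bench to the right; origin at its underside; bystander
Mind the look-alikes: they are no part of the job. Leave any red look-alike of the drying_rack alone.

How it is judged:
By the outcome, as a careful person would: the job done as asked, in the order asked, and still so for the second after the job is handed in, with the robot touching nothing.
It also fails if it takes over 59 s, if anything falls off the work surface, if the arm or the gripper's body presses on something with over 40 N, if the wrist force passes 120 N, or if a joint passes its speed limit or range.

## Robot

A 7-joint arm with a two-finger parallel gripper is mounted at the origin on a cart in front of the work surface, level with it; the furniture and walls round the work are solid. World frame = base frame: x ahead of the robot, y to its left, z up, the work surface at z = 0. Lengths are in m, angles in rad, forces in N, time in s.
With the tool pointing down it reaches from about 0.4 to 0.85 m from the base axis. Payload 4.5 kg.
Tool frame: the origin (TCP) lies midway between the tips of the shut fingers; the grasp point (between the pads) lies 19 mm behind it; z points along the fingers, y is the direction in which the jaws open and shut (so a half turn about z gives the same grasp; the last joint's range is limited). The gripper opens to 88 mm and grips with 3 to 60 N. Pads are 18 mm wide; open, the fingers measure 123 mm over their backs; the gripper's body (75 mm by 187 mm) begins 45 mm behind the grasp point.
Start: joints at [-1.155, 0.689, -0.195, 1.565, 0.157, 0.902, -0.215], TCP at [0.233, 0.58, 0.239] pointing down, gripper open.
Joint ranges: [-3.01, 3.01], [-0.46, 2.08], [-1.47, 1.51], [0.13, 2.56], [-1, 4.14], [0.04, 2.09], [-2.66, 2.66]. Speed limits (rad/s): [2.57, 2.57, 3.14, 3.14, 3.14, 3.14, 3.14].

## Interface

Orientations are given as a unit quaternion [x, y, z, w].
In Python, from plant import r gives the robot as it stands.
- The arm moves only by the tool play_rows, never from a script. Its argument "targets" is a list of rows, each an object of numbers: "jaw": the closure, from 0 (fully open) to 1 (shut); "dx", "dy", "dz": the shift along the tool's x, y, z in m; "yaw": the turn about the tool's z in rad. A call has exactly 5 rows; each row shifts and turns the pose as measured when the row begins, along the tool's axes as they then stand; what a row does not reach is not made up. A row lasts 1/10 s, in which the tool goes at most 50 mm and 8.59 degrees, less where a joint would pass 70% of its speed; a pose out of reach is approached as far as the arm can. A call with a gripper value outside its range is refused whole. The fingers move at their own pace and stop on an object; "squeeze" is the grip in N (left out, the last holds). Time passes only in rows, so rows that do not move let the fingers close, or fill a call up. It gives the time, the measured TCP pose, the force and the opening at its end, in the units of the state.
- r.get_state(): the state, without advancing time (a new reading comes with each control period).
- r.snapshot(name): name is "side" or "top"; returns a dict with "frame" (384x512x3 uint8, red, green, blue), "z_map" (384x512 float32, m along the optical axis (not along the pixel's ray), 0 where there is no reading), "mtx" (3x3 intrinsics, pixels), "dist_coeffs" ([k1, k2, p1, p2, k3] as OpenCV has them; the pictures are not rectified), "position" and "orientation" of the camera in the world. Camera axes: x right, y up, looking along -z (the intrinsics and any distortion apply to the point x, -y, -z); pixel columns grow to the right and rows downward; lengths in m; the calibration is good to about 2 mm. A picture is of the moment at which its call begins.
- r.finish_job(): hands the job in, once; it reports no verdict.
The state is a dict: "clock": time; "q": joint angles; "qd": joint speeds; "joint_torque": joint torques, N m; "tool_pos": TCP position; "eef_rot": TCP orientation; "contact_force": force on the tool from outside, world axes, zero at the start; "moment": the same for the moment, N m; "opening": opening from 0.0 (shut) to 1.0 (fully open).
Only numpy, scipy, OpenCV 4.12 (cv2) and the standard library are available. Lean on these libraries where they do the work, as an engineer would, in place of code of your own. Each camera call takes 0.05 s, during which the arm holds its last target.

## Working session

There is one attempt and no reset: what is moved stays moved. The work goes in short steps, Python scripts to look and compute and a tool call to move; the robot and the scene stay as the last step left them, time stands still between calls to the robot, and variables do not carry over. Pictures are saved under pics/ and viewed, and the job is handed in when it is done.

Besides the shell and the picture viewer there is one more tool, called after ">>>" as name(argument=value, ...) on one line, values as JSON. play_rows: Moves the arm, as the interface text tells. Its arguments: {"type":"object","properties":{"targets":{"type":"array"},"squeeze":{"type":"number"}},"required":["targets"]}

```bash
ls; mkdir -p pics
cat > h.py <<'E'
import numpy as np, cv2, pickle
from scipy.spatial.transform import Rotation as R
from plant import r
def snap(name,tag):
    s=r.snapshot(name); pickle.dump(s,open(f'pics/{tag}.pkl','wb'))
    cv2.imwrite(f'pics/{tag}.png',cv2.cvtColor(s['frame'],cv2.COLOR_RGB2BGR)); return s
def load(tag): return pickle.load(open(f'pics/{tag}.pkl','rb'))
def cloud(s):
    h,w=s['z_map'].shape
    u,v=np.meshgrid(np.arange(w),np.arange(h))
    p=np.stack([u,v],-1).reshape(-1,1,2).astype(np.float64)
    n=cv2.undistortPoints(p,np.array(s['mtx']),np.array(s['dist_coeffs'])).reshape(h,w,2)
    z=s['z_map'].astype(float)
    c=np.stack([n[...,0]*z,-n[...,1]*z,-z],-1)
    return c@R.from_quat(s['orientation']).as_matrix().T+np.array(s['position'])
def proj(s,P):
    c=(np.atleast_2d(P)-np.array(s['position']))@R.from_quat(s['orientation']).as_matrix()
    c=c*np.array([1,-1,-1])
    return cv2.projectPoints(c,np.zeros(3),np.zeros(3),np.array(s['mtx']),np.array(s['dist_coeffs']))[0].reshape(-1,2)
E
python3 - <<'E'
from h import *
print(r.get_state())
for n in('side','top'):
    s=snap(n,n+'0'); print(n,s['position'],s['orientation'],s['mtx'],s['dist_coeffs'])
E
```

```text
pics
{'clock': 0.0, 'q': array([-1.15517583,  0.68997719, -0.19449055,  1.5663682 ,  0.1573089 ,
        0.9025009 , -0.21512376]), 'qd': array([ 1.27032728e-03, -1.46413121e-04, -6.34120862e-04, -1.66059710e-04,
       -6.65946055e-04, -7.04102025e-04, -4.10876790e-05]), 'joint_torque': array([ 3.27306020e-05, -5.27551639e+01, -1.26711264e+00, -1.53434390e+01,
       -5.26968122e-02,  6.40497237e-03,  1.56486899e-04]), 'tool_pos': array([0.23270182, 0.57936748, 0.23790724]), 'eef_rot': array([ 1.89727541e-01,  9.81836337e-01, -9.26059367e-04, -9.79127090e-05]), 'contact_force': array([ 0.54316985, -0.5456054 ,  0.46828985]), 'moment': array([-0.051544  , -0.03022865, -0.01619018]), 'opening': 1.0007372871493236}
side [0.40104383 0.72958961 0.45218909] [-0.04364202  0.52981297  0.84441936 -0.06595101] [[386.86539081   0.         258.77650282]
 [  0.         386.86539081 194.53147985]
 [  0.           0.           1.        ]] [-0.00388394  0.          0.          0.          0.        ]
top [ 0.46800306 -0.08508343  1.19318828] [ 0.03439907 -0.01940514 -0.70395831  0.70914233] [[434.36531082   0.         257.65479802]
 [  0.         434.36531082 199.63155748]
 [  0.           0.           1.        ]] [-0.06949509  0.          0.          0.          0.        ]
```

View pics/top0.png

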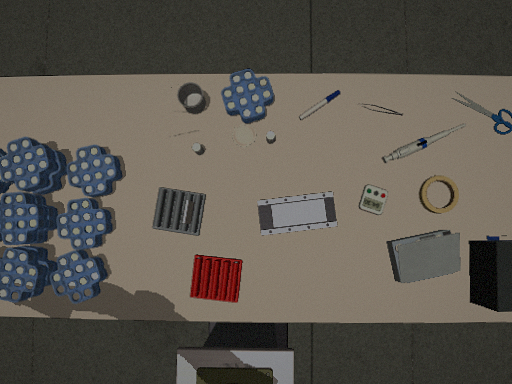

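View pics/side0.png

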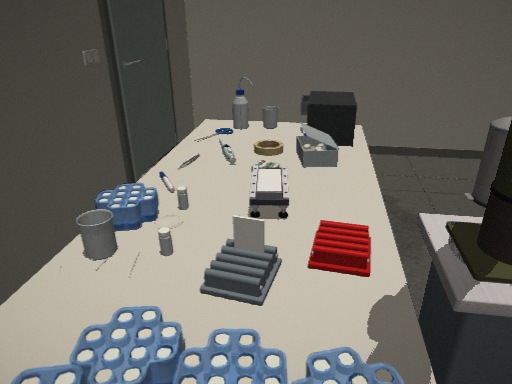

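Run:
```python
from h import *
t=load('top0');a=cv2.imread('pics/top0.png')
c=a[170:310,140:350]; cv2.imwrite('pics/crop1.png',cv2.resize(c,None,fx=3.8,fy=3.8,interpolation=cv2.INTER_CUBIC))
b=cv2.imread('pics/side0.png')[150:310,180:380]; cv2.imwrite('pics/crop2.png',cv2.resize(b,None,fx=3.7,fy=3.7,interpolation=cv2.INTER_CUBIC))
C=cloud(t)
for u,v in [(180,211),(217,278),(297,213),(262,218),(330,210),(297,230),(197,147),(271,136),(373,200),(187,208),(150,250)]: print(u,v,C[v,u].round(4))
```

```text
180 211 [0.5249 0.1507 0.0226]
217 278 [0.3473 0.0458 0.0366]
297 213 [ 0.5201 -0.1637  0.0581]
262 218 [ 0.5065 -0.0724  0.0557]
330 210 [ 0.5287 -0.2504  0.0547]
297 230 [ 0.4758 -0.1636  0.0604]
197 147 [0.6943 0.1023 0.0558]
271 136 [ 0.725  -0.0947  0.054 ]
373 200 [ 0.5585 -0.3723  0.0197]
187 208 [0.529  0.1178 0.0979]
150 250 [ 0.4175  0.2369 -0.0007]
```

View pics/crop1.png

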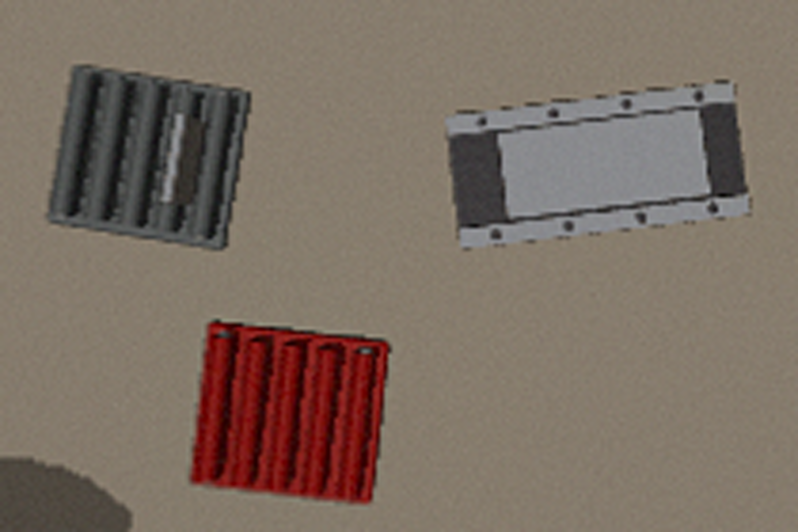

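View pics/crop2.png

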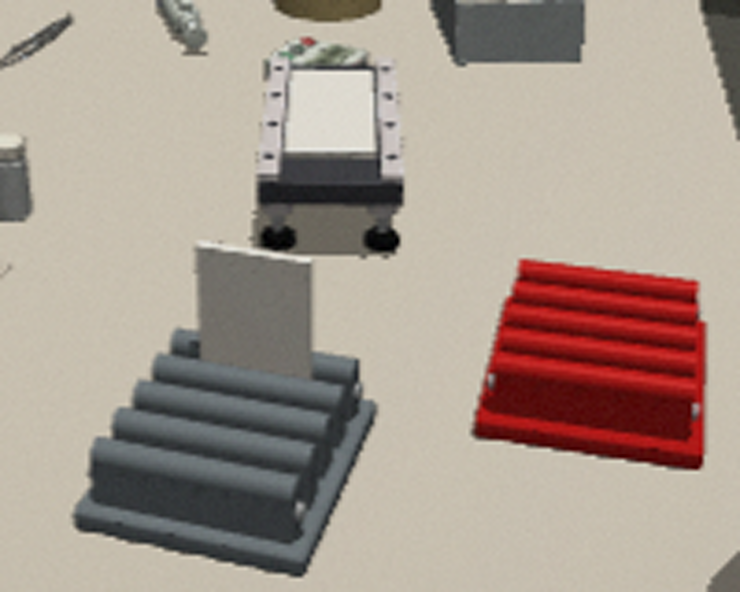

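Run:
```python
from h import *
for tag in('top0','side0'):
    s=load(tag);C=cloud(s);g=s['frame'].astype(int)
    x,y,z=C[...,0],C[...,1],C[...,2]
    m=(z>.045)&(z<.075)&(x>.42)&(x<.62)&(y>-.30)&(y<-.02)
    rect=cv2.minAreaRect((C[m][:,:2]*1000).astype(np.float32)); print(tag,'bed',m.sum(),rect,np.median(z[m]))
    pl=m&(np.abs(g.sum(-1)-np.median(g[m].sum(-1)))<1e9)&(z>.045)
    # bench height check
    b=(np.abs(z)<.01)&(x>.4)&(x<.7)&(y>-.3)&(y<.3); print('bench',np.median(z[b]))
    # rack: tops
    m=(z>.030)&(z<.055)&(x>.42)&(x<.62)&(y>.07)&(y<.25)
    rect=cv2.minAreaRect((C[m][:,:2]*1000).astype(np.float32)); print('lands',m.sum(),rect)
    m=(z>.004)&(z<.055)&(x>.42)&(x<.62)&(y>.05)&(y<.25)
    rect=cv2.minAreaRect((C[m][:,:2]*1000).astype(np.float32)); print('rack',m.sum(),rect)
    m=(z>.06)&(z<.13)&(x>.42)&(x<.62)&(y>.07)&(y<.25)
    rect=cv2.minAreaRect((C[m][:,:2]*1000).astype(np.float32)); print('short',m.sum(),rect,C[m].mean(0),z[m].max())
```

```text
top0 bed 2696 ((520.4212646484375, -163.03924560546875), (92.20936584472656, 200.6820526123047), 7.221660614013672) 0.059914431544663915
bench -0.00020941182429368155
lands 1052 ((526.0640258789062, 157.64358520507812), (114.25495910644531, 101.60302734375), 80.95720672607422)
rack 1934 ((519.68359375, 150.07565307617188), (196.3665771484375, 196.4623260498047), 0.919615626335144)
short 130 ((520.7680053710938, 121.158447265625), (7.384405612945557, 59.511295318603516), 80.83354187011719) [0.51990746 0.11983787 0.09301817] 0.1119217009552056
side0 bed 1344 ((518.7510375976562, -160.78062438964844), (91.99812316894531, 206.92727661132812), 7.206798076629639) 0.060210299546393564
bench -0.00018430749352926767
lands 2366 ((524.2885131835938, 162.3394775390625), (112.99630737304688, 104.99751281738281), 82.83158111572266)
rack 3659 ((524.3524780273438, 160.36727905273438), (131.5508270263672, 115.80506134033203), 81.26229095458984)
short 721 ((519.6561889648438, 122.40357971191406), (9.27198314666748, 60.16664505004883), 82.21967315673828) [0.51931917 0.12421515 0.0851102 ] 0.1080652069960808
```

Run:
```python
from h import *
from scipy.optimize import minimize
from scipy.ndimage import distance_transform_edt as edt
# rack model as height grid
def hm(X,Y):
    h=np.where((abs(X)<65.5)&(abs(Y)<58),8.,0.)   # base skirt approx
    for k in(-50,-25,0,25,50):
        d=abs(X-k); top=np.where(d<7.5,36+np.sqrt(np.clip(56.25-d*d,0,None))*8/7.5,0)
        h=np.where((abs(Y)<50),np.maximum(h,top),h)
    h=np.where((h<12)&(abs(Y)<50)&(abs(X)<50),12,h)
    return h
for tag in('top0','side0'):
    C=cloud(load(tag)).reshape(-1,3)*1000
    m=(abs(C[:,0]-525)<85)&(abs(C[:,1]-160)<90)&(C[:,2]<55)&(C[:,2]>30)
    m0=m
    P=C[m0]
    def f(p):
        t=np.radians(p[2]);d=P[:,:2]-p[:2]
        X=d@[np.cos(t),np.sin(t)];Y=d@[np.sin(t),-np.cos(t)]
        return np.minimum(abs(P[:,2]-hm(X,Y)),12).mean()
    best=None
    for a in(79,81,83):
        for dx in(-4,0,4):
          for dy in (-4,0,4):
            q=minimize(f,[525+dx,159+dy,a],method='Nelder-Mead',options=dict(initial_simplex=[[525+dx,159+dy,a],[529+dx,159+dy,a],[525+dx,163+dy,a],[525+dx,159+dy,a+2]]))
            if best is None or q.fun<best.fun:best=q
    print(tag,best.x,best.fun,m.sum())
    # bed axial profile
    s=load(tag);g=s['frame'].mean(-1).reshape(-1)
    c=np.array([520,-162.]);t=np.radians(7.2);d=C[:,:2]-c
    u=d@[-np.sin(t),np.cos(t)];v=d@[np.cos(t),np.sin(t)]
    k=(abs(v)<22)&(abs(u)<110)&(C[:,2]>45)&(C[:,2]<70)
    print([(b,int(np.median(g[k&(abs(u-b)<2)])),round(float(np.median(C[k&(abs(u-b)<2),2])),1)) for b in range(-100,101,4) if (k&(abs(u-b)<2)).sum()>3])
    k=(u>-90)&(u<90)&(C[:,2]>50)
    vp=[(b,round(float(np.median(C[k&(abs(v-b)<1.5),2])),1),int(np.median(g[k&(abs(v-b)<1.5)&(abs(u)<40)]))) for b in range(-46,47,2)if (k&(abs(v-b)<1.5)&(abs(u)<40)).sum()>3]; print(vp)
```

```text
top0 [526.17360694 158.14474718  81.41356288] 2.9931766988729147 1052
[(-100, 59, 53.0), (-96, 53, 55.2), (-92, 55, 55.3), (-88, 55, 54.7), (-84, 55, 55.4), (-80, 54, 55.1), (-76, 64, 58.0), (-72, 141, 60.7), (-68, 138, 61.0), (-64, 138, 60.8), (-60, 138, 60.9), (-56, 138, 61.9), (-52, 138, 60.5), (-48, 138, 60.4), (-44, 139, 61.2), (-40, 138, 61.5), (-36, 138, 60.7), (-32, 137, 61.2), (-28, 137, 60.5), (-24, 138, 61.3), (-20, 138, 60.4), (-16, 139, 61.0), (-12, 138, 61.0), (-8, 139, 60.6), (-4, 138, 60.3), (0, 139, 61.2), (4, 138, 61.0), (8, 139, 60.1), (12, 138, 60.9), (16, 138, 60.9), (20, 139, 61.2), (24, 138, 60.2), (28, 137, 59.5), (32, 139, 61.0), (36, 138, 60.6), (40, 137, 61.3), (44, 139, 60.8), (48, 139, 60.5), (52, 138, 60.3), (56, 139, 60.3), (60, 140, 60.8), (64, 111, 58.8), (68, 56, 54.9), (72, 59, 54.7), (76, 59, 54.8), (80, 59, 55.4), (84, 58, 55.0), (88, 59, 54.5), (92, 58, 54.4), (96, 61, 54.7), (100, 81, 52.9)]
[(-46, 61.1, 134), (-44, 60.3, 140), (-42, 1193.2, 140), (-40, 61.1, 138), (-38, 61.1, 139), (-36, 61.4, 139), (-34, 61.0, 137), (-32, 58.3, 77), (-30, 55.6
[... 1594 characters left out ...]
 60.9, 180), (-34, 59.9, 179), (-32, 55.5, 130), (-30, 59.7, 216), (-28, 60.4, 215), (-26, 60.5, 215), (-24, 60.5, 215), (-22, 60.4, 214), (-20, 60.4, 215), (-18, 60.5, 215), (-16, 60.4, 215), (-14, 60.4, 215), (-12, 60.4, 215), (-10, 60.6, 215), (-8, 60.4, 215), (-6, 60.4, 215), (-4, 60.4, 215), (-2, 60.7, 215), (0, 60.6, 215), (2, 60.4, 216), (4, 60.1, 216), (6, 60.3, 215), (8, 60.7, 215), (10, 60.5, 215), (12, 60.4, 215), (14, 60.3, 215), (16, 60.0, 215), (18, 60.0, 215), (20, 60.4, 215), (22, 60.6, 214), (24, 60.7, 215), (26, 60.3, 209), (28, 60.0, 191), (30, 57.1, 128), (32, 60.4, 184), (34, 60.8, 197), (36, 61.0, 197), (38, 60.8, 196), (40, 60.9, 196), (42, 61.0, 193), (44, 61.0, 191)]
```

```bash
cat >> h.py <<'E'
BC=np.array([.520,-.162]);BA=np.radians(7.2)
def bed(u,v=0): return BC+u*np.array([-np.sin(BA),np.cos(BA)])+v*np.array([np.cos(BA),np.sin(BA)])
def st():
    s=r.get_state();Rm=R.from_quat(s['eef_rot']).as_matrix()
    ang=np.degrees(np.arctan2(Rm[1,0],Rm[0,0]))
    print('t%.2f'%s['clock'],'p',s['tool_pos'].round(4),'xang %.2f'%ang,'tilt',Rm[:,2].round(4),'F',s['contact_force'].round(2),'M',s['moment'].round(3),'op %.3f'%s['opening'],'q',s['q'].round(2))
    d=s['tool_pos'][:2]-BC; print('u %.4f v %.4f'%(d@[-np.sin(BA),np.cos(BA)],d@[np.cos(BA),np.sin(BA)]))
    return s,Rm,ang
def plan(wps,xang,step=.045,ystep=.13):
    """wps: list of xyz waypoints; xang final tool-x world angle deg"""
    s,Rm,ang=st();p=s['tool_pos'].copy()
    dy=np.radians((xang-ang+180)%360-180);rows=[]
    for w in wps:
        w=np.array(w)
        while np.linalg.norm(w-p)>.0015:
            d=w-p;n=np.linalg.norm(d);k=np.ceil(n/step);dd=d/k
            yw=np.clip(dy,-ystep,ystep)
            t=Rm.T@dd; rows.append((*t.round(3),round(-yw,2)))
            p=p+dd; Rm=R.from_rotvec([0,0,round(yw,2)]).as_matrix()@Rm; dy-=yw
            if len(rows)>60:break
    while abs(dy)>.005:
        yw=np.clip(dy,-ystep,ystep);rows.append((0,0,0,round(-yw,2)));dy-=yw
    for i,q in enumerate(rows):print(i,q)
E
python3 - <<'E'
from h import *
x,y=bed(-.092)
plan([(.42,.42,.24),(.50,.1,.24),(x,y,.20)],97.2)
E
```

```text
t0.10 p [0.2327 0.5795 0.238 ] xang 158.13 tilt [-5.0e-04 -1.5e-03 -1.0e+00] F [-0.48  0.22 -1.1 ] M [ 0.008  0.032 -0.054] op 0.997 q [-1.16  0.69 -0.19  1.57  0.16  0.9  -0.22]
u 0.7716 v -0.1921
0 (np.float64(-0.039), np.float64(-0.013), np.float64(-0.0), np.float64(0.13))
1 (np.float64(-0.04), np.float64(-0.008), np.float64(-0.0), np.float64(0.13))
2 (np.float64(-0.041), np.float64(-0.003), np.float64(-0.0), np.float64(0.13))
3 (np.float64(-0.041), np.float64(0.003), np.float64(-0.0), np.float64(0.13))
4 (np.float64(-0.04), np.float64(0.008), np.float64(-0.0), np.float64(0.13))
5 (np.float64(-0.039), np.float64(0.013), np.float64(-0.0), np.float64(0.13))
6 (np.float64(-0.041), np.float64(-0.007), np.float64(0.0), np.float64(0.13))
7 (np.float64(-0.041), np.float64(-0.001), np.float64(0.0), np.float64(0.13))
8 (np.float64(-0.041), np.float64(0.004), np.float64(-0.0), np.float64(0.02))
9 (np.float64(-0.041), np.float64(0.005), np.float64(-0.0), np.float64(-0.0))
10 (np.float64(-0.041), np.float64(0.005), np.float64(-0.0), np.float64(-0.0))
11 (np.float64(-0.041), np.float64(0.005), np.float64(-0.0), np.float64(-0.0))
12 (np.float64(-0.041), np.float64(0.005), np.float64(-0.0), np.float64(-0.0))
13 (np.float64(-0.041), np.float64(0.005), np.float64(-0.0), np.float64(-0.0))
14 (np.float64(-0.044), np.float64(-0.002), np.float64(0.005), np.float64(-0.0))
15 (np.float64(-0.044), np.float64(-0.002), np.float64(0.005), np.float64(-0.0))
16 (np.float64(-0.044), np.float64(-0.002), np.float64(0.005), np.float64(-0.0))
17 (np.float64(-0.044), np.float64(-0.002), np.float64(0.005), np.float64(-0.0))
18 (np.float64(-0.044), np.float64(-0.002), np.float64(0.005), np.float64(-0.0))
19 (np.float64(-0.044), np.float64(-0.002), np.float64(0.005), np.float64(-0.0))
20 (np.float64(-0.044), np.float64(-0.002), np.float64(0.005), np.float64(-0.0))
21 (np.float64(-0.044), np.float64(-0.002), np.float64(0.005), np.float64(-0.0))
```

>>> play_rows(targets=[{"jaw":1,"dx":-0.04,"dy":-0.013,"dz":0,"yaw":0.13},{"jaw":1,"dx":-0.04,"dy":-0.008,"dz":0,"yaw":0.13},{"jaw":1,"dx":-0.04,"dy":-0.003,"dz":0,"yaw":0.13},{"jaw":1,"dx":-0.04,"dy":0.003,"dz":0,"yaw":0.13},{"jaw":1,"dx":-0.04,"dy":0.008,"dz":0,"yaw":0.13}], squeeze=20)

```text
clock: 0.6
tool_pos: [0.3835, 0.4479, 0.2349]
eef_rot: [0.497, 0.868, -0.002, -0.004]
contact_force: [0.7, 1.0, -0.8]
opening: 0.57
```

Run:
```python
from h import *
x,y=bed(-.092)
plan([(.50,.1,.24),(x,y,.20)],97.2)
```

```text
t0.60 p [0.3835 0.4479 0.2349] xang 120.39 tilt [-8.7e-03  3.0e-04 -1.0e+00] F [ 0.69  1.03 -0.82] M [-0.038  0.014 -0.017] op 0.570 q [-0.92  0.64 -0.03  1.68  0.02  0.82 -0.43]
u 0.6222 v -0.0590
0 (np.float64(-0.04), np.float64(-0.008), np.float64(-0.001), np.float64(0.13))
1 (np.float64(-0.041), np.float64(-0.003), np.float64(-0.001), np.float64(0.13))
2 (np.float64(-0.041), np.float64(0.002), np.float64(-0.001), np.float64(0.13))
3 (np.float64(-0.04), np.float64(0.007), np.float64(-0.001), np.float64(0.01))
4 (np.float64(-0.04), np.float64(0.008), np.float64(-0.001), np.float64(-0.0))
5 (np.float64(-0.04), np.float64(0.008), np.float64(-0.001), np.float64(-0.0))
6 (np.float64(-0.04), np.float64(0.008), np.float64(-0.001), np.float64(-0.0))
7 (np.float64(-0.04), np.float64(0.008), np.float64(-0.001), np.float64(-0.0))
8 (np.float64(-0.04), np.float64(0.008), np.float64(-0.001), np.float64(-0.0))
9 (np.float64(-0.044), np.float64(-0.002), np.float64(0.005), np.float64(-0.0))
10 (np.float64(-0.044), np.float64(-0.002), np.float64(0.005), np.float64(-0.0))
11 (np.float64(-0.044), np.float64(-0.002), np.float64(0.005), np.float64(-0.0))
12 (np.float64(-0.044), np.float64(-0.002), np.float64(0.005), np.float64(-0.0))
13 (np.float64(-0.044), np.float64(-0.002), np.float64(0.005), np.float64(-0.0))
14 (np.float64(-0.044), np.float64(-0.002), np.float64(0.005), np.float64(-0.0))
15 (np.float64(-0.044), np.float64(-0.002), np.float64(0.005), np.float64(-0.0))
16 (np.float64(-0.044), np.float64(-0.002), np.float64(0.005), np.float64(-0.0))
```

>>> play_rows(targets=[{"jaw":1,"dx":-0.04,"dy":-0.008,"dz":-0.001,"yaw":0.13},{"jaw":1,"dx":-0.041,"dy":-0.003,"dz":-0.001,"yaw":0.13},{"jaw":1,"dx":-0.041,"dy":0.002,"dz":-0.001,"yaw":0.13},{"jaw":1,"dx":-0.04,"dy":0.007,"dz":-0.001,"yaw":0.01},{"jaw":1,"dx":-0.04,"dy":0.008,"dz":-0.001,"yaw":0}])

```text
clock: 1.1
tool_pos: [0.4505, 0.2459, 0.2376]
eef_rot: [0.668, 0.744, -0.003, -0.003]
contact_force: [0.8, -0.3, 0.4]
opening: 0.114
```

>>> play_rows(targets=[{"jaw":1,"dx":-0.04,"dy":0.008,"dz":-0.001,"yaw":0},{"jaw":1,"dx":-0.04,"dy":0.008,"dz":-0.001,"yaw":0},{"jaw":1,"dx":-0.04,"dy":0.008,"dz":-0.001,"yaw":0},{"jaw":1,"dx":-0.04,"dy":0.008,"dz":-0.001,"yaw":0},{"jaw":1,"dx":-0.044,"dy":-0.002,"dz":0.005,"yaw":0}])

```text
clock: 1.6
tool_pos: [0.5043, 0.0387, 0.2361]
eef_rot: [0.667, 0.745, -0.003, -0.002]
contact_force: [2.0, 0.3, -0.5]
opening: 0.007
```

Run:
```python
from h import *
x,y=bed(-.092)
plan([(x,y,.16)],97.2)
```

```text
t1.60 p [0.5043 0.0387 0.2361] xang 96.33 tilt [-7.1e-03 -8.0e-04 -1.0e+00] F [ 2.    0.31 -0.52] M [-0.056 -0.007  0.032] op 0.007 q [-0.19  0.54  0.04  1.92 -0.03  0.69 -0.03]
u 0.2011 v 0.0096
0 (np.float64(-0.042), np.float64(-0.001), np.float64(0.011), np.float64(-0.02))
1 (np.float64(-0.042), np.float64(-0.002), np.float64(0.011), np.float64(-0.0))
2 (np.float64(-0.042), np.float64(-0.002), np.float64(0.011), np.float64(-0.0))
3 (np.float64(-0.042), np.float64(-0.002), np.float64(0.011), np.float64(-0.0))
4 (np.float64(-0.042), np.float64(-0.002), np.float64(0.011), np.float64(-0.0))
5 (np.float64(-0.042), np.float64(-0.002), np.float64(0.011), np.float64(-0.0))
6 (np.float64(-0.042), np.float64(-0.002), np.float64(0.011), np.float64(-0.0))
```

>>> play_rows(targets=[{"jaw":1,"dx":-0.042,"dy":-0.001,"dz":0.011,"yaw":-0.02},{"jaw":1,"dx":-0.042,"dy":-0.002,"dz":0.011,"yaw":0},{"jaw":1,"dx":-0.042,"dy":-0.002,"dz":0.011,"yaw":0},{"jaw":1,"dx":-0.042,"dy":-0.002,"dz":0.011,"yaw":0},{"jaw":1,"dx":-0.042,"dy":-0.002,"dz":0.011,"yaw":0}])

```text
clock: 2.1
tool_pos: [0.5217, -0.1793, 0.1791]
eef_rot: [0.659, 0.752, -0.002, -0.002]
contact_force: [1.1, -1.0, 0.6]
opening: 0.007
```

>>> play_rows(targets=[{"jaw":1,"dx":-0.042,"dy":-0.002,"dz":0.011,"yaw":0},{"jaw":1,"dx":-0.04,"dy":-0.002,"dz":0.011,"yaw":0},{"jaw":1,"dx":0,"dy":0,"dz":0.01,"yaw":0},{"jaw":1,"dx":0,"dy":0,"dz":0.01,"yaw":0},{"jaw":1,"dx":0,"dy":0,"dz":0,"yaw":0}])

```text
clock: 2.6
tool_pos: [0.5246, -0.2723, 0.1319]
eef_rot: [0.663, 0.748, -0.004, -0.003]
contact_force: [-0.4, 0.2, 0.3]
opening: 0.003
```

Run:
```python
from h import *
x,y=bed(-.092)
plan([(x,y,.0575)],97.2)
```

```text
t2.60 p [ 0.5246 -0.2723  0.1319] xang 96.92 tilt [-0.0108 -0.0023 -0.9999] F [-0.43  0.19  0.27] M [-0.068  0.087  0.018] op 0.003 q [ 0.41  0.79 -0.02  1.76  0.04  0.6   0.48]
u -0.1100 v -0.0093
0 (np.float64(0.009), np.float64(0.005), np.float64(0.037), np.float64(-0.0))
1 (np.float64(0.009), np.float64(0.005), np.float64(0.037), np.float64(-0.0))
```

>>> play_rows(targets=[{"jaw":1,"dx":0.008,"dy":0.005,"dz":0.02,"yaw":0},{"jaw":1,"dx":0.008,"dy":0.005,"dz":0.02,"yaw":0},{"jaw":1,"dx":0,"dy":0,"dz":0.02,"yaw":0},{"jaw":1,"dx":0,"dy":0,"dz":0.01,"yaw":0},{"jaw":1,"dx":0,"dy":0,"dz":0,"yaw":0}])

```text
clock: 3.1
tool_pos: [0.535, -0.2464, 0.0616]
eef_rot: [0.659, 0.752, -0.002, -0.003]
contact_force: [0.4, 0.6, 0.3]
opening: 0.003
```

Run:
```python
from h import *
s=snap('side','side1');snap('top','top1')
b=cv2.imread('pics/side1.png')[100:260,180:380]; cv2.imwrite('pics/c3.png',cv2.resize(b,None,fx=3.7,fy=3.7,interpolation=cv2.INTER_CUBIC))
x,y=bed(-.092)
plan([(x,y,.0575)],97.2)
```

```text
t3.20 p [ 0.5357 -0.2473  0.0628] xang 97.48 tilt [-5.9e-03  1.0e-04 -1.0e+00] F [-0.59  0.41  0.85] M [-0.018  0.011  0.002] op 0.004 q [ 0.36  0.89 -0.02  1.79  0.04  0.46  0.45]
u -0.0866 v 0.0048
0 (np.float64(-0.005), np.float64(-0.005), np.float64(0.005), np.float64(0.0))
```

View pics/c3.png

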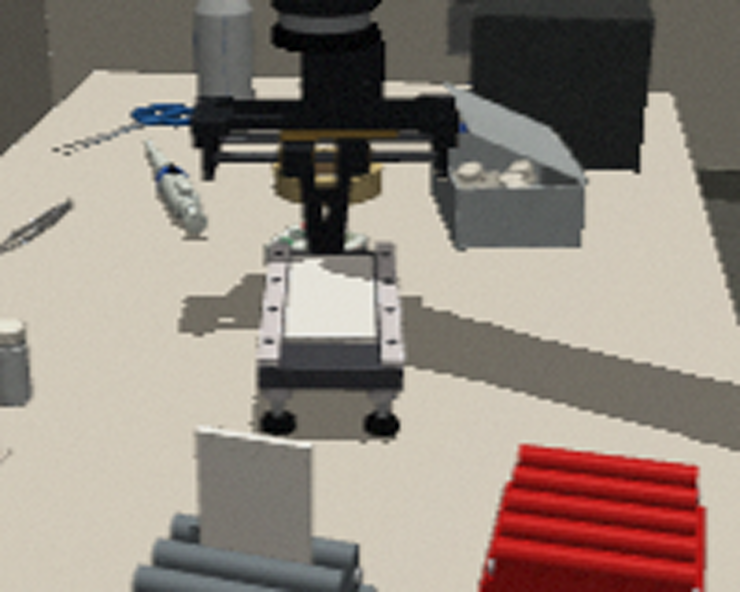

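View pics/top1.png

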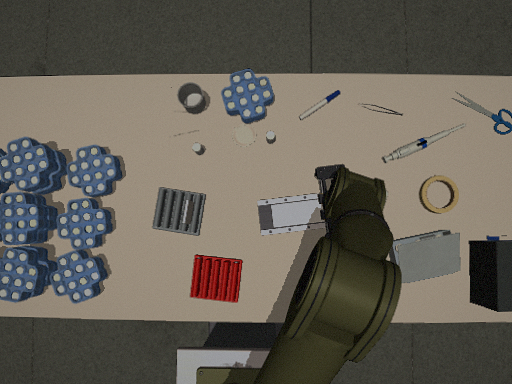

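>>> play_rows(targets=[{"jaw":1,"dx":-0.005,"dy":-0.004,"dz":0,"yaw":0},{"jaw":1,"dx":0,"dy":0,"dz":0.003,"yaw":0},{"jaw":1,"dx":0,"dy":0,"dz":0.001,"yaw":0},{"jaw":1,"dx":0,"dy":0,"dz":0,"yaw":0},{"jaw":1,"dx":0,"dy":0,"dz":0,"yaw":0}])

```text
clock: 3.7
tool_pos: [0.5334, -0.2551, 0.0618]
eef_rot: [0.66, 0.751, -0.001, 0.0]
contact_force: [-0.5, 0.3, 0.2]
opening: 0.004
```

Run:
```python
from h import *
for i in range(3): st()
```

```text
t3.70 p [ 0.5334 -0.2551  0.0618] xang 97.39 tilt [-0.0012 -0.0026 -1.    ] F [-0.54  0.32  0.2 ] M [-0.023  0.032 -0.015] op 0.004 q [ 0.38  0.9  -0.02  1.8   0.04  0.45  0.46]
u -0.0940 v 0.0016
t3.70 p [ 0.5334 -0.2551  0.0618] xang 97.39 tilt [-0.0012 -0.0026 -1.    ] F [-0.54  0.32  0.2 ] M [-0.023  0.032 -0.015] op 0.004 q [ 0.38  0.9  -0.02  1.8   0.04  0.45  0.46]
u -0.0940 v 0.0016
t3.70 p [ 0.5334 -0.2551  0.0618] xang 97.39 tilt [-0.0012 -0.0026 -1.    ] F [-0.54  0.32  0.2 ] M [-0.023  0.032 -0.015] op 0.004 q [ 0.38  0.9  -0.02  1.8   0.04  0.45  0.46]
u -0.0940 v 0.0016
```

>>> play_rows(targets=[{"jaw":1,"dx":0,"dy":0,"dz":0.004,"yaw":0},{"jaw":1,"dx":0,"dy":0,"dz":0.0,"yaw":0},{"jaw":1,"dx":0,"dy":0,"dz":0,"yaw":0},{"jaw":1,"dx":0,"dy":0,"dz":0,"yaw":0},{"jaw":1,"dx":0,"dy":0,"dz":0,"yaw":0}])

```text
clock: 4.2
tool_pos: [0.5335, -0.2549, 0.0574]
eef_rot: [0.66, 0.751, -0.001, 0.0]
contact_force: [-0.6, 0.8, 0.7]
opening: 0.005
```

Run:
```python
from h import *
st()
```

```text
t4.20 p [ 0.5335 -0.2549  0.0574] xang 97.40 tilt [-0.0012 -0.0024 -1.    ] F [-0.59  0.8   0.71] M [-0.028  0.045  0.023] op 0.005 q [ 0.38  0.9  -0.02  1.8   0.04  0.44  0.46]
u -0.0939 v 0.0017
```

>>> play_rows(targets=[{"jaw":1,"dx":0.01,"dy":0,"dz":0.0,"yaw":0},{"jaw":1,"dx":0.01,"dy":0,"dz":0.0,"yaw":0},{"jaw":1,"dx":0.01,"dy":0,"dz":0,"yaw":0},{"jaw":1,"dx":0.01,"dy":0,"dz":0,"yaw":0},{"jaw":1,"dx":0.01,"dy":0,"dz":0,"yaw":0}])

```text
clock: 4.7
tool_pos: [0.5267, -0.2026, 0.0574]
eef_rot: [0.661, 0.751, -0.001, 0.001]
contact_force: [0.5, -1.4, -0.5]
opening: 0.008
```

Run:
```python
from h import *
st()
```

```text
t4.70 p [ 0.5267 -0.2026  0.0574] xang 97.32 tilt [-2.0e-04 -3.6e-03 -1.0e+00] F [ 0.5  -1.37 -0.45] M [-0.132  0.044  0.02 ] op 0.008 q [ 0.29  0.88 -0.    1.88  0.02  0.38  0.39]
u -0.0411 v 0.0016
```

>>> play_rows(targets=[{"jaw":1,"dx":0.009,"dy":0,"dz":0.0,"yaw":0},{"jaw":1,"dx":0.009,"dy":0,"dz":0.0,"yaw":0},{"jaw":1,"dx":0.007,"dy":0,"dz":0,"yaw":0},{"jaw":1,"dx":0.004,"dy":0,"dz":0,"yaw":0},{"jaw":1,"dx":0.003,"dy":0,"dz":0,"yaw":0}])

```text
clock: 5.2
tool_pos: [0.5222, -0.1656, 0.0574]
eef_rot: [0.659, 0.752, -0.001, 0.001]
contact_force: [1.4, -0.6, -0.1]
opening: 0.005
```

```bash
cat >> h.py <<'E'
def prof(tag):
    s=load(tag);C=cloud(s).reshape(-1,3)*1000;g=s['frame'].mean(-1).reshape(-1)
    d=C[:,:2]-BC*1000;t=BA
    u=d@[-np.sin(t),np.cos(t)];v=d@[np.cos(t),np.sin(t)]
    k=(abs(v)<22)&(C[:,2]>45)&(C[:,2]<75)
    print([(b,int(np.median(g[k&(abs(u-b)<2)])),round(float(np.median(C[k&(abs(u-b)<2),2])),1)) for b in range(20,181,3) if (k&(abs(u-b)<2)).sum()>3])
E
python3 - <<'E'
from h import *
snap('side','side2');st();prof('side2')
b=cv2.imread('pics/side2.png')[100:260,180:380]; cv2.imwrite('pics/c4.png',cv2.resize(b,None,fx=3.7,fy=3.7,interpolation=cv2.INTER_CUBIC))
E
```

```text
t5.25 p [ 0.5222 -0.1649  0.0574] xang 97.53 tilt [-7.e-04 -2.e-03 -1.e+00] F [0.27 0.15 0.49] M [-0.053  0.095 -0.028] op 0.008 q [0.22 0.87 0.   1.93 0.   0.34 0.35]
u -0.0032 v 0.0018
[(20, 125, 61.2), (23, 127, 60.7), (26, 127, 61.4), (29, 129, 60.7), (32, 222, 60.5), (35, 223, 60.7), (38, 223, 61.0), (41, 225, 60.7), (44, 225, 60.7), (47, 225, 60.8), (50, 225, 60.3), (53, 225, 60.9), (56, 225, 60.2), (59, 225, 60.9), (62, 225, 60.2), (65, 225, 61.4), (68, 225, 60.7), (71, 225, 61.0), (74, 225, 60.6), (77, 225, 61.0), (80, 225, 60.7), (83, 224, 60.5), (86, 225, 60.7), (89, 225, 60.5), (92, 225, 60.9), (95, 225, 60.5), (98, 225, 61.0), (101, 225, 60.9), (104, 225, 61.3), (107, 225, 61.0), (110, 225, 60.4), (113, 224, 60.7), (116, 225, 60.8), (119, 225, 61.0), (122, 224, 60.5), (125, 224, 60.5), (128, 224, 60.9), (131, 225, 60.8), (134, 224, 61.0), (137, 225, 60.7), (140, 225, 60.6), (143, 225, 61.0), (146, 131, 58.6), (149, 126, 59.6)]
```

View pics/c4.png

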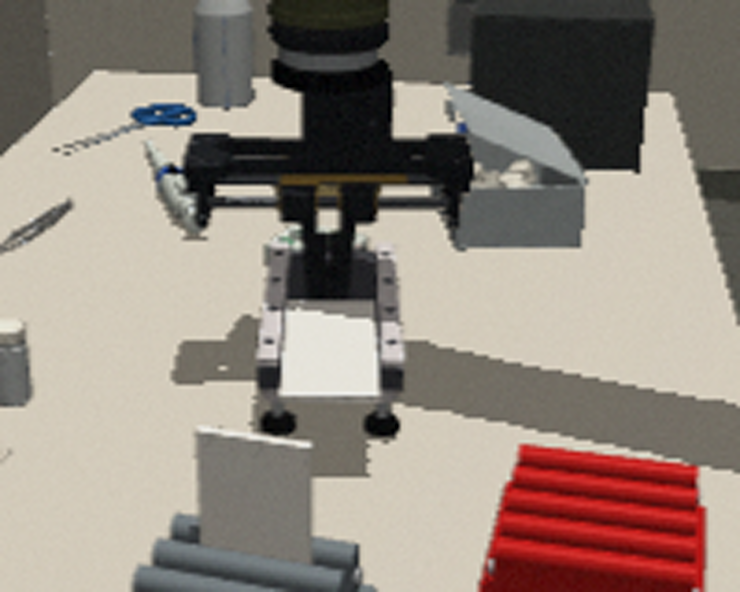

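>>> play_rows(targets=[{"jaw":1,"dx":-0.002,"dy":0,"dz":0.0,"yaw":0},{"jaw":1,"dx":0,"dy":0,"dz":-0.03,"yaw":0},{"jaw":0,"dx":0.01,"dy":0,"dz":-0.03,"yaw":0},{"jaw":0,"dx":0.04,"dy":0,"dz":0,"yaw":0},{"jaw":0,"dx":0.04,"dy":0,"dz":0,"yaw":0}])

```text
clock: 5.75
tool_pos: [0.5117, -0.0849, 0.1188]
eef_rot: [0.665, 0.747, -0.002, 0.003]
contact_force: [0.3, 0.6, 0.8]
opening: 0.255
```

>>> play_rows(targets=[{"jaw":0,"dx":0.03,"dy":0,"dz":0.0,"yaw":0},{"jaw":0,"dx":0.01,"dy":0,"dz":0,"yaw":0},{"jaw":0,"dx":0,"dy":0,"dz":0,"yaw":0},{"jaw":0,"dx":0,"dy":0,"dz":0,"yaw":0},{"jaw":0,"dx":0,"dy":0,"dz":0,"yaw":0}])

```text
clock: 6.25
tool_pos: [0.5075, -0.0432, 0.1191]
eef_rot: [0.664, 0.748, -0.002, 0.003]
contact_force: [-0.4, -0.1, 0.2]
opening: 0.704
```

Run:
```python
from h import *
snap('side','side3');st();prof('side3')
b=cv2.imread('pics/side3.png')[100:260,180:380]; cv2.imwrite('pics/c5.png',cv2.resize(b,None,fx=3.7,fy=3.7,interpolation=cv2.INTER_CUBIC))
```

```text
t6.30 p [ 0.5075 -0.0436  0.1191] xang 96.73 tilt [ 0.0026 -0.0066 -1.    ] F [ 0.25 -0.24 -0.11] M [-0.004  0.069  0.026] op 0.751 q [-0.04  0.74  0.04  2.03 -0.06  0.38  0.17]
u 0.1190 v 0.0024
[(20, 226, 60.1), (23, 227, 61.0), (26, 226, 61.5), (29, 212, 60.5), (32, 199, 61.2), (35, 132, 60.7), (38, 133, 61.3), (41, 127, 61.0), (44, 128, 61.3), (47, 128, 60.9), (50, 128, 60.4), (53, 128, 61.0), (56, 127, 60.4), (59, 129, 61.1), (62, 128, 60.5), (65, 128, 61.1), (68, 128, 60.8), (71, 128, 61.0), (74, 128, 60.3), (77, 128, 61.5), (80, 127, 61.2), (83, 128, 61.3), (86, 128, 60.7), (89, 128, 60.7), (92, 128, 60.9), (95, 128, 60.5), (98, 128, 61.3), (101, 128, 60.6), (104, 127, 61.0), (107, 128, 60.9), (110, 128, 60.5), (113, 128, 61.0), (116, 128, 60.6), (119, 128, 61.1), (122, 128, 60.8), (125, 128, 60.5), (128, 127, 60.9), (131, 129, 60.4), (134, 130, 60.4), (137, 225, 60.5), (140, 226, 60.8), (143, 226, 60.9), (146, 227, 59.9), (149, 126, 59.4)]
```

View pics/c5.png

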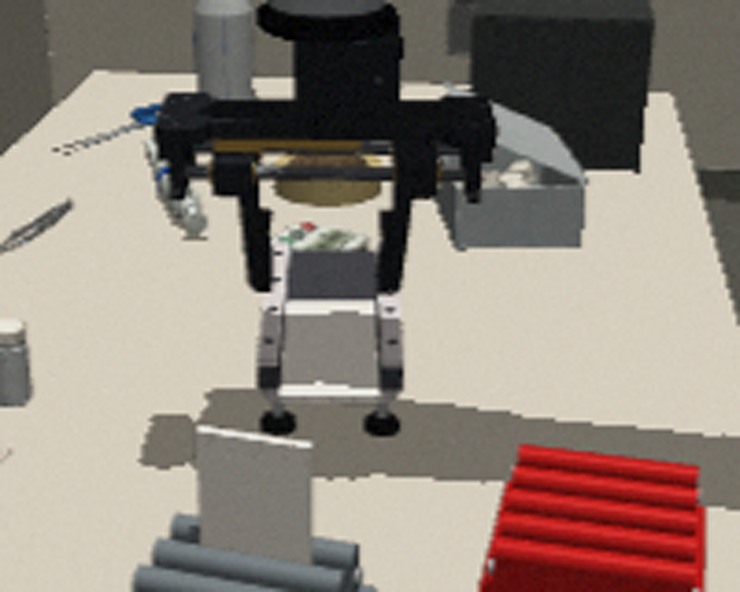

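>>> play_rows(targets=[{"jaw":0,"dx":0.013,"dy":-0.002,"dz":0.0,"yaw":-0.01},{"jaw":0,"dx":0,"dy":0,"dz":0.02,"yaw":0},{"jaw":0,"dx":0,"dy":0,"dz":0.02,"yaw":0},{"jaw":0,"dx":0,"dy":0,"dz":0,"yaw":0},{"jaw":0,"dx":0,"dy":0,"dz":0,"yaw":0}])

```text
clock: 6.8
tool_pos: [0.5043, -0.0325, 0.0786]
eef_rot: [0.662, 0.749, -0.001, 0.004]
contact_force: [0.6, -0.4, 0.2]
opening: 0.995
```

Run:
```python
from h import *
st()
```

```text
t6.80 p [ 0.5043 -0.0325  0.0786] xang 97.06 tilt [ 0.0042 -0.0072 -1.    ] F [ 0.55 -0.42  0.19] M [-0.056  0.001 -0.019] op 0.995 q [-0.05  0.81  0.04  2.06 -0.07  0.27  0.16]
u 0.1305 v 0.0007
```

>>> play_rows(targets=[{"jaw":0,"dx":0.001,"dy":0,"dz":0.015,"yaw":0},{"jaw":0,"dx":0,"dy":0,"dz":0.015,"yaw":0},{"jaw":0,"dx":0,"dy":0,"dz":0.01,"yaw":0},{"jaw":0,"dx":0,"dy":0,"dz":0,"yaw":0},{"jaw":0,"dx":0,"dy":0,"dz":0,"yaw":0}])

```text
clock: 7.3
tool_pos: [0.5066, -0.0317, 0.0411]
eef_rot: [0.662, 0.749, 0.0, 0.006]
contact_force: [0.6, -0.3, 0.0]
opening: 0.997
```

Run:
```python
from h import *
st()
snap('side','side4');st()
b=cv2.imread('pics/side4.png')[100:260,180:380]; cv2.imwrite('pics/c6.png',cv2.resize(b,None,fx=3.7,fy=3.7,interpolation=cv2.INTER_CUBIC))
```

```text
t7.30 p [ 0.5066 -0.0317  0.0411] xang 97.03 tilt [ 0.0098 -0.0074 -0.9999] F [ 0.61 -0.34  0.04] M [-0.057  0.069  0.028] op 0.997 q [-0.05  0.88  0.03  2.06 -0.07  0.19  0.16]
u 0.1309 v 0.0030
t7.35 p [ 0.5067 -0.0317  0.0412] xang 97.03 tilt [ 0.0099 -0.0073 -0.9999] F [-0.18 -0.63  0.16] M [-0.088  0.06   0.059] op 0.999 q [-0.05  0.88  0.03  2.06 -0.07  0.19  0.16]
u 0.1309 v 0.0031
```

View pics/c6.png

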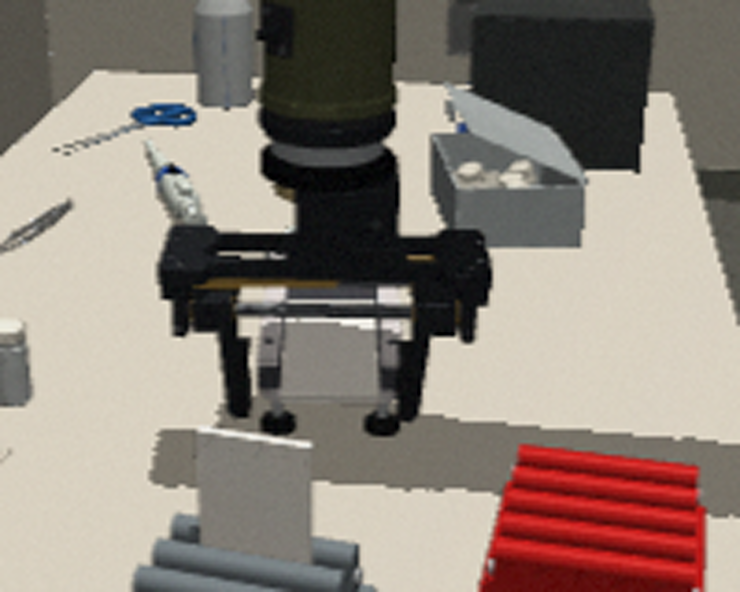

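>>> play_rows(targets=[{"jaw":1,"dx":0,"dy":-0.002,"dz":0.0,"yaw":0},{"jaw":1,"dx":0,"dy":0,"dz":0,"yaw":0},{"jaw":1,"dx":0,"dy":0,"dz":0,"yaw":0},{"jaw":1,"dx":0,"dy":0,"dz":0,"yaw":0},{"jaw":1,"dx":0,"dy":0,"dz":0,"yaw":0}], squeeze=10)

```text
clock: 7.85
tool_pos: [0.5051, -0.0321, 0.0429]
eef_rot: [0.663, 0.749, 0.001, 0.007]
contact_force: [-0.3, -0.5, -1.1]
opening: 0.674
```

Run:
```python
from h import *
st()
```

```text
t7.85 p [ 0.5051 -0.0321  0.0429] xang 97.01 tilt [ 0.0122 -0.0074 -0.9999] F [-0.3  -0.54 -1.1 ] M [-0.027  0.079  0.005] op 0.674 q [-0.05  0.88  0.03  2.07 -0.07  0.18  0.16]
u 0.1308 v 0.0016
```

>>> play_rows(targets=[{"jaw":1,"dx":0,"dy":0,"dz":0,"yaw":0},{"jaw":1,"dx":0,"dy":0,"dz":-0.005,"yaw":0},{"jaw":1,"dx":0,"dy":0,"dz":-0.005,"yaw":0},{"jaw":1,"dx":0,"dy":0,"dz":-0.005,"yaw":0},{"jaw":1,"dx":0,"dy":0,"dz":-0.005,"yaw":0}], squeeze=3)

```text
clock: 8.35
tool_pos: [0.5046, -0.0322, 0.0639]
eef_rot: [0.663, 0.749, 0.001, 0.007]
contact_force: [-0.7, -0.2, -0.8]
opening: 0.674
```

Run:
```python
from h import *
st()
snap('side','side5');snap('top','top5')
b=cv2.imread('pics/side5.png')[100:260,180:380]; b=cv2.resize(b,None,fx=3.7,fy=3.7,interpolation=cv2.INTER_CUBIC);cv2.imwrite('pics/c7.png',b)
s=load('side5');C=cloud(s)
d=C[...,:2]-BC;t=BA
u=d@[-np.sin(t),np.cos(t)];v=d@[np.cos(t),np.sin(t)]
k=(abs(v)<.025)&(C[...,2]>.045)&(C[...,2]<.14)&(s['frame'].mean(-1)>85)
for a in np.arange(-.06,.2,.01):
    q=k&(abs(u-a)<.005)
    if q.sum()>3: print(round(a,3),np.percentile(C[q][:,2],[10,50,90]).round(4))
```

```text
t8.35 p [ 0.5046 -0.0322  0.0639] xang 96.99 tilt [ 0.0111 -0.0077 -0.9999] F [-0.68 -0.23 -0.77] M [-0.025  0.117 -0.043] op 0.674 q [-0.05  0.84  0.03  2.07 -0.07  0.23  0.16]
u 0.1307 v 0.0009
0.01 [0.0609 0.0616 0.0624]
0.02 [0.0625 0.0634 0.0639]
0.03 [0.0644 0.0651 0.0659]
0.04 [0.0662 0.0668 0.0674]
0.05 [0.0671 0.0682 0.0692]
0.06 [0.0692 0.0696 0.0706]
0.07 [0.0703 0.0709 0.0725]
0.08 [0.0719 0.0726 0.0736]
0.09 [0.0735 0.0743 0.0748]
0.1 [0.0757 0.0766 0.0772]
0.11 [0.0778 0.0784 0.0791]
0.12 [0.0792 0.08   0.0805]
0.13 [0.0805 0.0814 0.0818]
0.14 [0.0821 0.0833 0.084 ]
0.15 [0.0805 0.0825 0.0844]
```

View pics/c7.png

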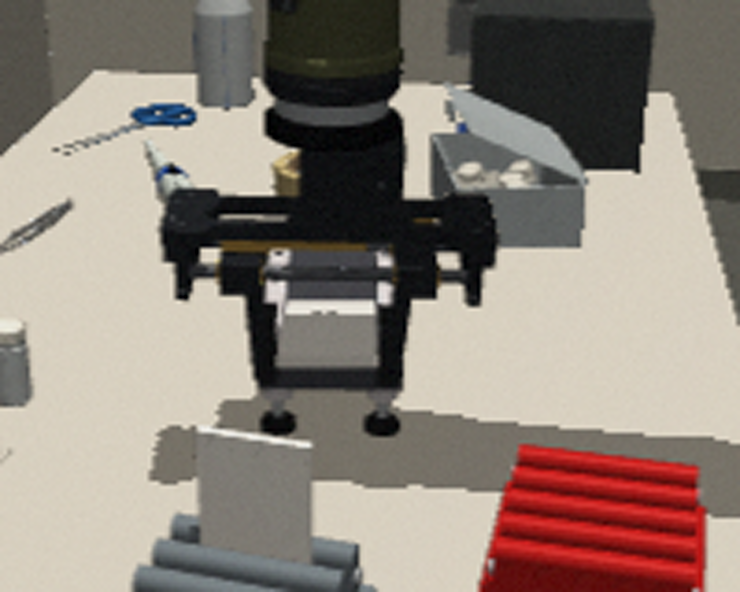

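>>> play_rows(targets=[{"jaw":1,"dx":-0.002,"dy":0,"dz":-0.008,"yaw":0},{"jaw":1,"dx":-0.003,"dy":0,"dz":-0.008,"yaw":0},{"jaw":1,"dx":-0.003,"dy":0,"dz":-0.008,"yaw":0},{"jaw":1,"dx":-0.004,"dy":0,"dz":-0.008,"yaw":0},{"jaw":1,"dx":-0.004,"dy":0,"dz":-0.008,"yaw":0}])

```text
clock: 8.95
tool_pos: [0.5057, -0.0484, 0.1071]
eef_rot: [0.662, 0.749, 0.001, 0.006]
contact_force: [-0.2, -0.4, -1.1]
opening: 0.678
```

```bash
cat >> h.py <<'E'
def tilt(tag):
    s=load(tag);C=cloud(s)
    d=C[...,:2]-BC;t=BA
    u=d@[-np.sin(t),np.cos(t)];v=d@[np.cos(t),np.sin(t)]
    k=(abs(v)<.024)&(C[...,2]>.047)&(C[...,2]<.25)&(s['frame'].min(-1)>85)&(u>-.06)&(u<.18)
    for a in np.arange(-.06,.18,.01):
        q=k&(abs(u-a)<.005)
        if q.sum()>3: print(round(a,3),q.sum(),np.percentile(C[q][:,2],[10,50,90]).round(4))
E
python3 - <<'E'
from h import *
st()
snap('side','side6')
b=cv2.imread('pics/side6.png')[100:260,180:380]; b=cv2.resize(b,None,fx=3.7,fy=3.7,interpolation=cv2.INTER_CUBIC);cv2.imwrite('pics/c8.png',b)
tilt('side6')
E
```

```text
t8.95 p [ 0.5057 -0.0484  0.1071] xang 97.04 tilt [ 0.0105 -0.0074 -0.9999] F [-0.16 -0.42 -1.12] M [-0.108  0.019 -0.018] op 0.678 q [-0.02  0.76  0.04  2.04 -0.06  0.33  0.18]
u 0.1145 v 0.0001
0.13 70 [0.1276 0.1292 0.1318]
0.14 9 [0.2314 0.2382 0.2459]
```

View pics/c8.png

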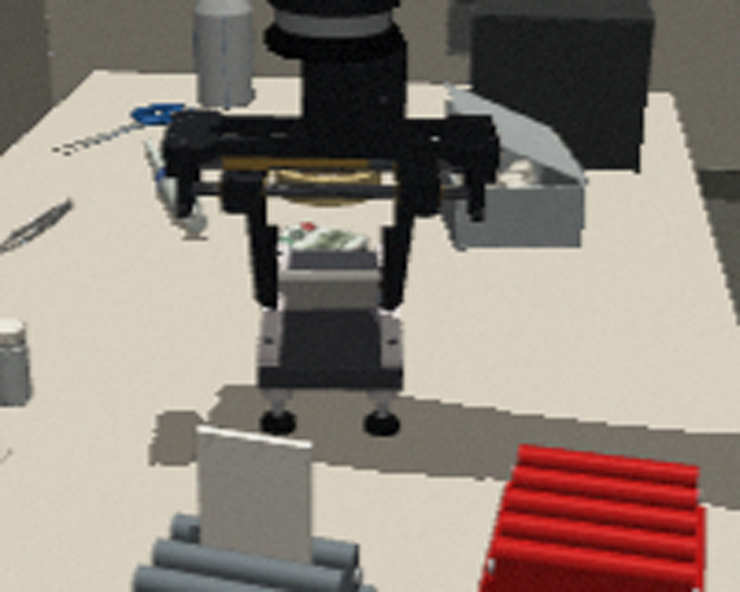

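>>> play_rows(targets=[{"jaw":1,"dx":-0.008,"dy":0,"dz":-0.01,"yaw":0},{"jaw":1,"dx":-0.01,"dy":0,"dz":-0.011,"yaw":0},{"jaw":1,"dx":-0.011,"dy":0,"dz":-0.01,"yaw":0},{"jaw":1,"dx":-0.012,"dy":0,"dz":-0.008,"yaw":0},{"jaw":1,"dx":0,"dy":0,"dz":0,"yaw":0}])

```text
clock: 9.5
tool_pos: [0.5112, -0.0925, 0.1506]
eef_rot: [0.663, 0.749, 0.001, 0.008]
contact_force: [0.2, -0.2, -0.4]
opening: 0.681
```

Run:
```python
from h import *
st()
snap('side','side7');snap('top','top7')
b=cv2.imread('pics/side7.png')[100:260,180:380]; b=cv2.resize(b,None,fx=3.7,fy=3.7,interpolation=cv2.INTER_CUBIC);cv2.imwrite('pics/c9.png',b)
tilt('side7')
```

```text
t9.50 p [ 0.5112 -0.0925  0.1506] xang 96.94 tilt [ 0.0138 -0.0086 -0.9999] F [ 0.18 -0.24 -0.42] M [-0.108  0.037  0.008] op 0.681 q [ 0.07  0.68  0.03  1.99 -0.03  0.46  0.24]
u 0.0700 v 0.0000
0.01 15 [0.0564 0.057  0.0601]
0.02 101 [0.0605 0.0675 0.0749]
0.03 110 [0.0782 0.0853 0.0946]
0.04 112 [0.0959 0.1048 0.1118]
0.05 117 [0.1152 0.1233 0.1307]
0.06 120 [0.1339 0.1409 0.1489]
0.07 149 [0.1523 0.1609 0.169 ]
0.08 93 [0.1702 0.1756 0.1799]
0.09 8 [0.2312 0.2318 0.232 ]
```

View pics/c9.png

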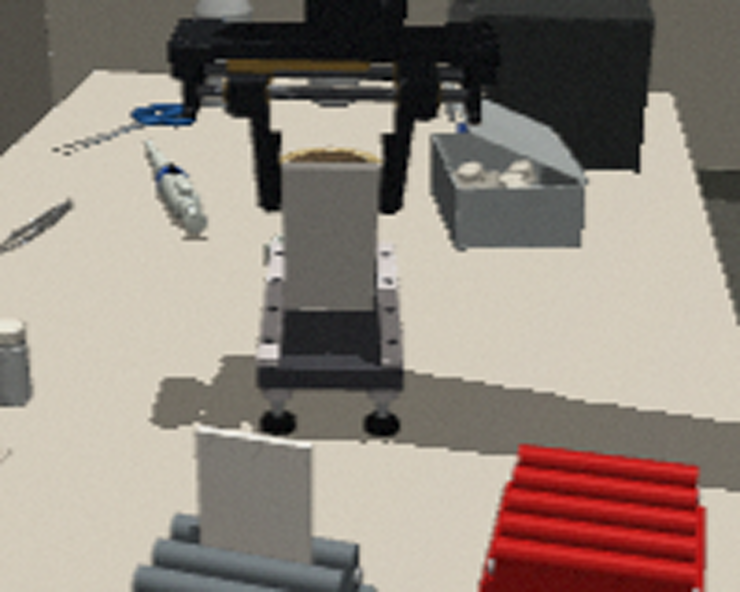

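View pics/top7.png

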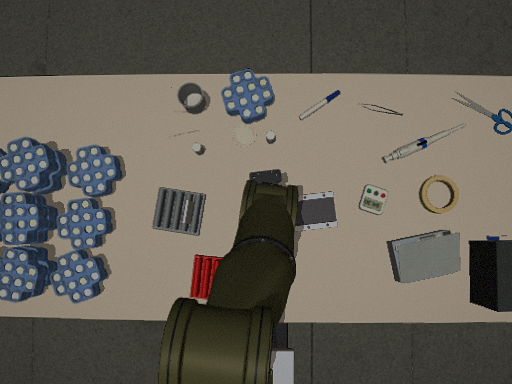

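>>> play_rows(targets=[{"jaw":1,"dx":-0.008,"dy":0,"dz":-0.003,"yaw":0},{"jaw":1,"dx":-0.008,"dy":0,"dz":-0.003,"yaw":0},{"jaw":1,"dx":-0.008,"dy":0,"dz":-0.002,"yaw":0},{"jaw":1,"dx":-0.008,"dy":0,"dz":-0.002,"yaw":0},{"jaw":1,"dx":-0.008,"dy":0,"dz":-0.001,"yaw":0}])

```text
clock: 10.1
tool_pos: [0.5158, -0.129, 0.1609]
eef_rot: [0.66, 0.751, 0.002, 0.005]
contact_force: [0.3, 1.3, 1.6]
opening: 0.674
```

Run:
```python
from h import *
st()
snap('side','side8')
b=cv2.imread('pics/side8.png')[80:240,180:380]; b=cv2.resize(b,None,fx=3.7,fy=3.7,interpolation=cv2.INTER_CUBIC);cv2.imwrite('pics/c10.png',b)
tilt('side8')
```

```text
t10.10 p [ 0.5158 -0.129   0.1609] xang 97.38 tilt [ 0.0102 -0.0038 -0.9999] F [0.26 1.34 1.56] M [ 0.02   0.06  -0.029] op 0.674 q [ 0.15  0.68  0.02  1.94 -0.02  0.51  0.3 ]
u 0.0333 v -0.0000
0.01 47 [0.0566 0.0619 0.0716]
0.02 402 [0.0664 0.0919 0.1173]
0.03 486 [0.123  0.1521 0.18  ]
0.04 97 [0.1758 0.1861 0.1926]
```

View pics/c10.png

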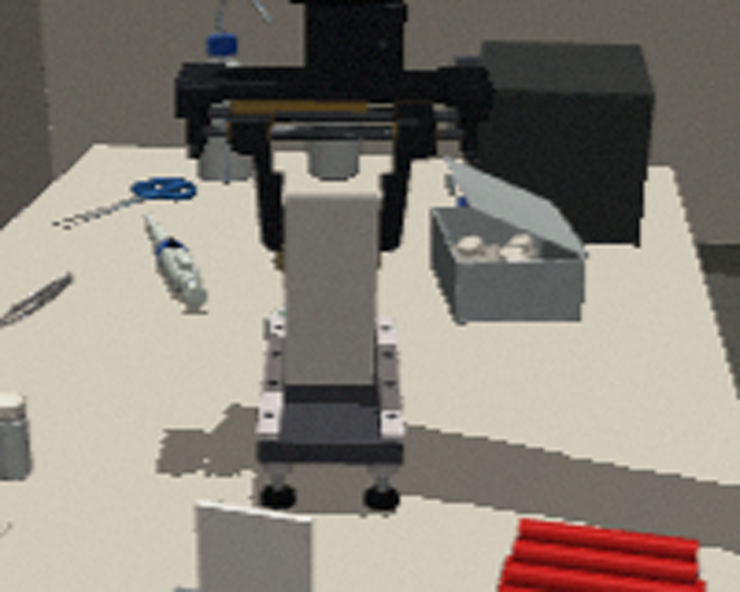

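>>> play_rows(targets=[{"jaw":1,"dx":-0.007,"dy":0,"dz":-0.001,"yaw":0},{"jaw":1,"dx":-0.006,"dy":0,"dz":-0.001,"yaw":0},{"jaw":1,"dx":-0.006,"dy":0,"dz":0,"yaw":0},{"jaw":1,"dx":0,"dy":0,"dz":0,"yaw":0},{"jaw":1,"dx":0,"dy":0,"dz":0,"yaw":0}])

```text
clock: 10.65
tool_pos: [0.5172, -0.1531, 0.1623]
eef_rot: [0.662, 0.75, 0.0, 0.005]
contact_force: [0.7, 0.3, -2.7]
opening: 0.678
```

```bash
cat >> h.py <<'E'
def plane(tag,c,zlo,zhi,hw=.025,dep=.03,bright=85):
    """fit plane to plate face near c (xy); returns normal, and stats"""
    s=load(tag);C=cloud(s)
    m=(abs(C[...,0]-c[0])<hw)&(abs(C[...,1]-c[1])<dep)&(C[...,2]>zlo)&(C[...,2]<zhi)&(s['frame'].min(-1)>bright)
    P=C[m]
    for _ in range(5):
        A=np.c_[P[:,0],P[:,2],np.ones(len(P))];q=np.linalg.lstsq(A,P[:,1],rcond=None)[0]
        e=P[:,1]-A@q;P=P[abs(e)<max(2*e.std(),.001)]
    print(tag,'n',len(P),'yaw(deg) %.2f'%np.degrees(np.arctan(q[0])),'lean dy/dz deg %.2f'%np.degrees(np.arctan(q[1])),'y at c,z=.012: %.4f'%(q[0]*c[0]+q[1]*.012+q[2]),'xrange',np.percentile(P[:,0],[1,99]).round(4),'z',np.percentile(P[:,2],[1,99]).round(4))
    return q
E
python3 - <<'E'
from h import *
s,_,_=st()
snap('side','side9')
b=cv2.imread('pics/side9.png')[80:240,180:380]; b=cv2.resize(b,None,fx=3.7,fy=3.7,interpolation=cv2.INTER_CUBIC);cv2.imwrite('pics/c11.png',b)
tilt('side9');plane('side9',s['tool_pos'],.065,.19);plane('side8',(.5158,-.135),.065,.19)
E
```

```text
t10.65 p [ 0.5172 -0.1531  0.1623] xang 97.13 tilt [ 0.0082 -0.006  -0.9999] F [ 0.69  0.3  -2.67] M [-0.031  0.07  -0.003] op 0.678 q [ 0.19  0.68  0.02  1.91 -0.01  0.53  0.34]
u 0.0092 v -0.0016
0.0 461 [0.0641 0.0901 0.1248]
0.01 576 [0.1209 0.1595 0.1892]
side9 n 860 yaw(deg) 8.18 lean dy/dz deg 4.45 y at c,z=.012: -0.1659 xrange [0.4936 0.5417] z [0.0667 0.1896]
side8 n 844 yaw(deg) 8.01 lean dy/dz deg 9.22 y at c,z=.012: -0.1550 xrange [0.4919 0.5403] z [0.066  0.1897]
```

View pics/c11.png

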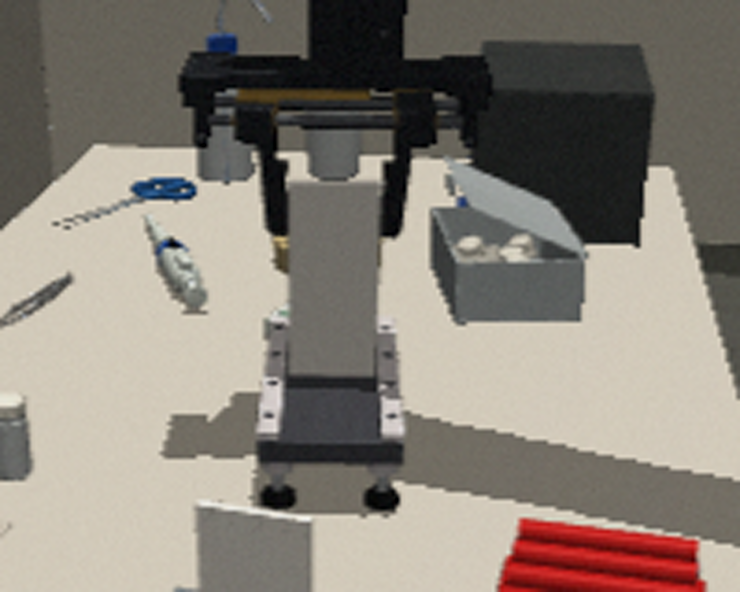

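>>> play_rows(targets=[{"jaw":1,"dx":0,"dy":0,"dz":0,"yaw":0},{"jaw":1,"dx":0,"dy":0,"dz":0,"yaw":0},{"jaw":1,"dx":0,"dy":0,"dz":-0.01,"yaw":0},{"jaw":1,"dx":0,"dy":0,"dz":-0.02,"yaw":0},{"jaw":1,"dx":0,"dy":0,"dz":-0.025,"yaw":0}], squeeze=25)

```text
clock: 11.2
tool_pos: [0.5144, -0.1506, 0.2168]
eef_rot: [0.661, 0.751, -0.001, 0.001]
contact_force: [0.0, -0.1, -2.2]
opening: 0.674
```

Run:
```python
from h import *
s,_,_=st()
snap('side','side10')
plane('side10',s['tool_pos'],.12,.22)
plan([(.519,-.15,.265),(.531,.195,.265)],81.5,step=.033)
```

```text
t11.20 p [ 0.5144 -0.1506  0.2168] xang 97.29 tilt [-0.     -0.0035 -1.    ] F [ 0.   -0.12 -2.2 ] M [-0.025  0.029 -0.018] op 0.674 q [ 0.18  0.6   0.02  1.87 -0.01  0.67  0.34]
u 0.0121 v -0.0042
side10 n 717 yaw(deg) 7.98 lean dy/dz deg 4.22 y at c,z=.012: -0.1669 xrange [0.4899 0.5381] z [0.122  0.2189]
t11.25 p [ 0.5169 -0.1512  0.2209] xang 97.27 tilt [ 0.0075 -0.0051 -1.    ] F [ 0.82 -0.35  0.15] M [-0.014 -0.007 -0.022] op 0.679 q [ 0.18  0.59  0.02  1.86 -0.01  0.68  0.34]
u 0.0111 v -0.0018
0 (np.float64(0.0), np.float64(0.001), np.float64(-0.022), np.float64(0.13))
1 (np.float64(0.0), np.float64(0.001), np.float64(-0.022), np.float64(0.13))
2 (np.float64(0.031), np.float64(-0.003), np.float64(-0.0), np.float64(0.02))
3 (np.float64(0.031), np.float64(-0.004), np.float64(-0.0), np.float64(-0.0))
4 (np.float64(0.031), np.float64(-0.004), np.float64(-0.0), np.float64(-0.0))
5 (np.float64(0.031), np.float64(-0.004), np.float64(-0.0), np.float64(-0.0))
6 (np.float64(0.031), np.float64(-0.004), np.float64(-0.0), np.float64(-0.0))
7 (np.float64(0.031), np.float64(-0.004), np.float64(-0.0), np.float64(-0.0))
8 (np.float64(0.031), np.float64(-0.004), np.float64(-0.0), np.float64(-0.0))
9 (np.float64(0.031), np.float64(-0.004), np.float64(-0.0), np.float64(-0.0))
10 (np.float64(0.031), np.float64(-0.004), np.float64(-0.0), np.float64(-0.0))
11 (np.float64(0.031), np.float64(-0.004), np.float64(-0.0), np.float64(-0.0))
12 (np.float64(0.031), np.float64(-0.004), np.float64(-0.0), np.float64(-0.0))
```

View pics/side10.png

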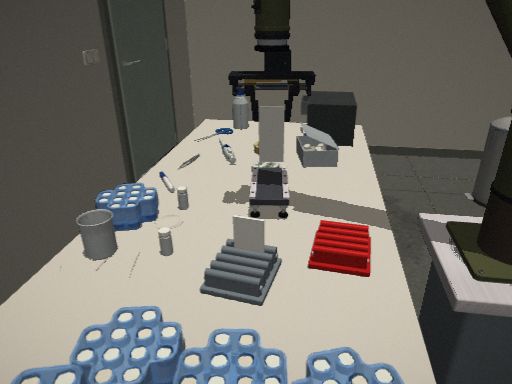

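>>> play_rows(targets=[{"jaw":1,"dx":0,"dy":0,"dz":-0.022,"yaw":0.08},{"jaw":1,"dx":0,"dy":0,"dz":-0.022,"yaw":0.08},{"jaw":1,"dx":0.02,"dy":0,"dz":0,"yaw":0.08},{"jaw":1,"dx":0.03,"dy":-0.003,"dz":0,"yaw":0.03},{"jaw":1,"dx":0.031,"dy":-0.004,"dz":0,"yaw":0}])

```text
clock: 11.75
tool_pos: [0.52, -0.0732, 0.2709]
eef_rot: [0.763, 0.647, 0.003, 0.009]
contact_force: [-0.7, 0.4, -1.7]
opening: 0.676
```

>>> play_rows(targets=[{"jaw":1,"dx":0.031,"dy":-0.004,"dz":0,"yaw":0},{"jaw":1,"dx":0.031,"dy":-0.004,"dz":0,"yaw":0},{"jaw":1,"dx":0.031,"dy":-0.004,"dz":0,"yaw":0},{"jaw":1,"dx":0.031,"dy":-0.004,"dz":0,"yaw":0},{"jaw":1,"dx":0.031,"dy":-0.004,"dz":0,"yaw":0}])

```text
clock: 12.25
tool_pos: [0.5252, 0.0898, 0.2721]
eef_rot: [0.763, 0.647, 0.005, 0.01]
contact_force: [1.2, -0.1, -2.1]
opening: 0.677
```

Run:
```python
from h import *
plan([(.531,.195,.265)],81.5,step=.033)
```

```text
t12.25 p [0.5252 0.0898 0.2721] xang 80.57 tilt [ 0.0205 -0.0082 -0.9998] F [ 1.19 -0.11 -2.11] M [-0.08   0.08  -0.055] op 0.677 q [-0.36  0.52  0.14  1.83 -0.08  0.78 -0.34]
u 0.2491 v 0.0368
0 (np.float64(0.026), np.float64(-0.003), np.float64(0.002), np.float64(-0.02))
1 (np.float64(0.026), np.float64(-0.002), np.float64(0.002), np.float64(-0.0))
2 (np.float64(0.026), np.float64(-0.002), np.float64(0.002), np.float64(-0.0))
3 (np.float64(0.026), np.float64(-0.002), np.float64(0.002), np.float64(-0.0))
```

>>> play_rows(targets=[{"jaw":1,"dx":0.025,"dy":-0.002,"dz":0.002,"yaw":-0.01},{"jaw":1,"dx":0.025,"dy":-0.002,"dz":0.002,"yaw":0},{"jaw":1,"dx":0.025,"dy":-0.002,"dz":0.002,"yaw":0},{"jaw":1,"dx":0.025,"dy":-0.002,"dz":0,"yaw":0},{"jaw":1,"dx":0.005,"dy":0,"dz":0,"yaw":0}])

```text
clock: 12.75
tool_pos: [0.532, 0.2061, 0.2669]
eef_rot: [0.756, 0.654, 0.007, 0.008]
contact_force: [0.1, 0.4, -1.4]
opening: 0.675
```

>>> play_rows(targets=[{"jaw":1,"dx":0,"dy":0,"dz":0.01,"yaw":0},{"jaw":1,"dx":0,"dy":0,"dz":0.01,"yaw":0},{"jaw":1,"dx":0,"dy":0,"dz":0.01,"yaw":0},{"jaw":1,"dx":0,"dy":0,"dz":0,"yaw":0},{"jaw":1,"dx":0,"dy":0,"dz":0,"yaw":0}])

```text
clock: 13.25
tool_pos: [0.5322, 0.2006, 0.234]
eef_rot: [0.758, 0.653, 0.005, 0.009]
contact_force: [-0.0, 0.4, -2.2]
opening: 0.672
```

Run:
```python
from h import *
s,_,_=st()
snap('side','side11');snap('top','top11')
plane('side11',s['tool_pos'],.13,.25,hw=.027,dep=.03)
```

```text
t13.25 p [0.5322 0.2006 0.234 ] xang 81.48 tilt [ 0.0204 -0.0071 -0.9998] F [-0.    0.39 -2.19] M [-0.082  0.072  0.011] op 0.672 q [-0.53  0.62  0.14  1.77 -0.1   0.75 -0.5 ]
u 0.3583 v 0.0575
side11 n 1897 yaw(deg) -7.84 lean dy/dz deg 4.52 y at c,z=.012: 0.1818 xrange [0.5058 0.5587] z [0.1315 0.2488]
```

View pics/side11.png

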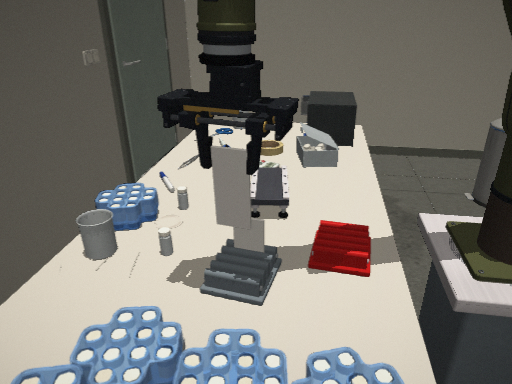

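>>> play_rows(targets=[{"jaw":1,"dx":0.008,"dy":-0.003,"dz":0,"yaw":0},{"jaw":1,"dx":0,"dy":0,"dz":0.02,"yaw":0},{"jaw":1,"dx":0,"dy":0,"dz":0.02,"yaw":0},{"jaw":1,"dx":0,"dy":0,"dz":0.02,"yaw":0},{"jaw":1,"dx":0,"dy":0,"dz":0,"yaw":0}])

```text
clock: 13.85
tool_pos: [0.5337, 0.2132, 0.1753]
eef_rot: [0.757, 0.653, 0.01, 0.01]
contact_force: [-0.6, -1.0, -0.7]
opening: 0.676
```

Run:
```python
from h import *
s,_,_=st()
snap('side','side12');snap('top','top12')
q=plane('side12',s['tool_pos'],.08,.18,hw=.027,dep=.03)
C=cloud(load('side12'));f=load('side12')['frame'].min(-1)
e=abs(C[...,1]-(q[0]*C[...,0]+q[1]*C[...,2]+q[2]))<.004
m=e&(f>85)&(abs(C[...,0]-.53)<.05)&(C[...,2]>.03)
print('x',np.percentile(C[m][:,0],[1,99]),'zmin',np.percentile(C[m][:,2],[.5,99.5]))
zb=np.percentile(C[m][:,2],.5)
print('bottom centre y at x=.53', q[0]*.53+q[1]*zb+q[2]-.003)
b=cv2.imread('pics/side12.png')[120:300,180:330]; b=cv2.resize(b,None,fx=3.3,fy=3.3,interpolation=cv2.INTER_CUBIC);cv2.imwrite('pics/c12.png',b)
```

```text
t13.85 p [0.5337 0.2132 0.1753] xang 81.56 tilt [ 0.0273 -0.0016 -0.9996] F [-0.61 -0.98 -0.7 ] M [-0.022  0.119 -0.01 ] op 0.676 q [-0.54  0.7   0.12  1.82 -0.11  0.61 -0.5 ]
u 0.3706 v 0.0606
side12 n 1455 yaw(deg) -7.70 lean dy/dz deg 4.22 y at c,z=.012: 0.1999 xrange [0.5075 0.5601] z [0.0809 0.179 ]
x [0.50369179 0.5620148 ] zmin [0.06962421 0.20836674]
bottom centre y at x=.53 0.20167895440385414
```

View pics/c12.png

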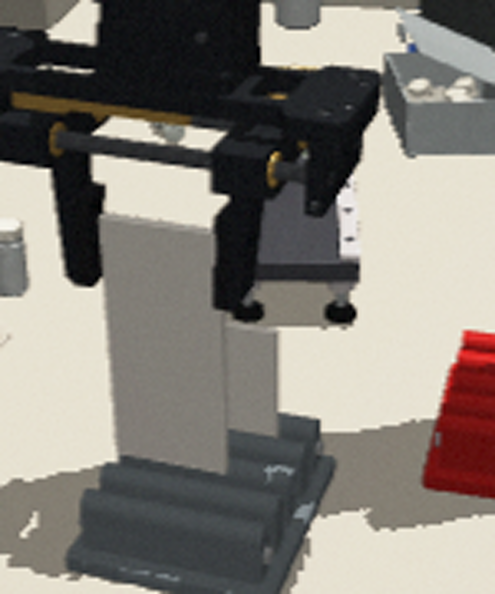

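>>> play_rows(targets=[{"jaw":1,"dx":-0.005,"dy":-0.003,"dz":0,"yaw":0},{"jaw":1,"dx":0,"dy":0,"dz":0,"yaw":0},{"jaw":1,"dx":0,"dy":0,"dz":0.008,"yaw":0},{"jaw":1,"dx":0,"dy":0,"dz":0.008,"yaw":0},{"jaw":1,"dx":0,"dy":0,"dz":0,"yaw":0}])

```text
clock: 14.45
tool_pos: [0.5341, 0.2099, 0.1641]
eef_rot: [0.757, 0.653, 0.015, 0.011]
contact_force: [-0.6, 0.1, -1.2]
opening: 0.676
```

```bash
cat >> h.py <<'E'
def chk(tag,zlo,zhi):
    s,_,_=st(); snap('side',tag)
    q=plane(tag,s['tool_pos'],zlo,zhi,hw=.027,dep=.03)
    l=load(tag);C=cloud(l);f=l['frame'].min(-1)
    e=abs(C[...,1]-(q[0]*C[...,0]+q[1]*C[...,2]+q[2]))<.004
    m=e&(f>85)&(abs(C[...,0]-.53)<.05)&(C[...,2]>.03)
    zb=s['tool_pos'][2]-.1057
    print('x',np.percentile(C[m][:,0],[1,99]),'zvis',np.percentile(C[m][:,2],[.5,99.5]),'bottom est z %.4f centre y at x=.53: %.4f'%(zb,q[0]*.53+q[1]*zb+q[2]-.003))
    b=cv2.imread(f'pics/{tag}.png')[120:300,180:330]; cv2.imwrite(f'pics/{tag}c.png',cv2.resize(b,None,fx=3.3,fy=3.3,interpolation=cv2.INTER_CUBIC))
E
python3 - <<'E'
from h import *
chk('side13',.07,.16)
E
```

```text
t14.45 p [0.5341 0.2099 0.1641] xang 81.55 tilt [ 0.0381  0.0032 -0.9993] F [-0.57  0.07 -1.17] M [ 0.012  0.142 -0.053] op 0.676 q [-0.53  0.71  0.11  1.84 -0.12  0.56 -0.5 ]
u 0.3672 v 0.0606
side13 n 1224 yaw(deg) -7.89 lean dy/dz deg 3.98 y at c,z=.012: 0.1982 xrange [0.5076 0.5603] z [0.0711 0.1592]
x [0.50476406 0.56297843] zvis [0.05821919 0.19716245] bottom est z 0.0584 centre y at x=.53: 0.1990
```

>>> play_rows(targets=[{"jaw":1,"dx":-0.003,"dy":-0.005,"dz":0,"yaw":0},{"jaw":1,"dx":0,"dy":0,"dz":0,"yaw":0},{"jaw":1,"dx":0,"dy":0,"dz":0.006,"yaw":0},{"jaw":1,"dx":0,"dy":0,"dz":0.006,"yaw":0},{"jaw":1,"dx":0,"dy":0,"dz":0,"yaw":0}])

```text
clock: 15.0
tool_pos: [0.529, 0.2076, 0.1513]
eef_rot: [0.757, 0.653, 0.016, 0.011]
contact_force: [0.1, 0.1, -1.6]
opening: 0.671
```

Run:
```python
from h import *
chk('side14',.065,.15)
```

```text
t15.00 p [0.529  0.2076 0.1513] xang 81.54 tilt [ 0.0386  0.0034 -0.9992] F [ 0.12  0.09 -1.62] M [-0.122  0.161  0.041] op 0.671 q [-0.53  0.73  0.11  1.87 -0.12  0.52 -0.49]
u 0.3656 v 0.0552
side14 n 1130 yaw(deg) -7.86 lean dy/dz deg 3.88 y at c,z=.012: 0.1970 xrange [0.5026 0.5554] z [0.0662 0.1492]
x [0.4995155  0.55800337] zvis [0.04518017 0.18453955] bottom est z 0.0456 centre y at x=.53: 0.1962
```

View pics/side14c.png

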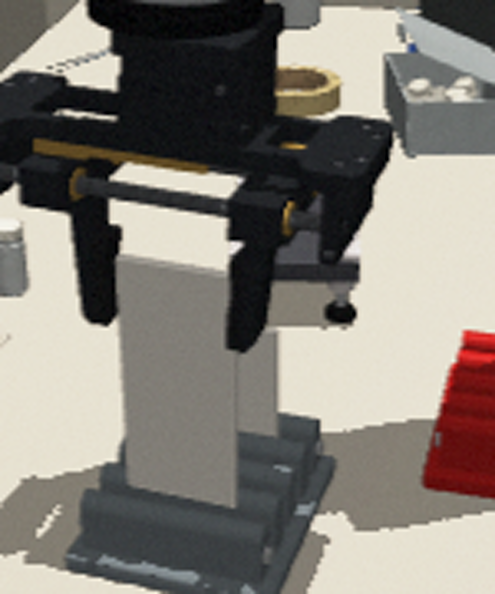

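>>> play_rows(targets=[{"jaw":1,"dx":0,"dy":0,"dz":0.005,"yaw":0},{"jaw":1,"dx":0,"dy":0,"dz":0.005,"yaw":0},{"jaw":1,"dx":0,"dy":0,"dz":0.005,"yaw":0},{"jaw":1,"dx":0,"dy":0,"dz":0,"yaw":0},{"jaw":1,"dx":0,"dy":0,"dz":0,"yaw":0}])

```text
clock: 15.55
tool_pos: [0.53, 0.2078, 0.135]
eef_rot: [0.757, 0.653, 0.016, 0.011]
contact_force: [-0.6, -0.3, -0.9]
opening: 0.673
```

Run:
```python
from h import *
chk('side15',.065,.14)
```

```text
t15.55 p [0.53   0.2078 0.135 ] xang 81.54 tilt [ 0.039   0.0035 -0.9992] F [-0.57 -0.34 -0.94] M [-0.091  0.088 -0.022] op 0.673 q [-0.52  0.75  0.1   1.88 -0.12  0.48 -0.49]
u 0.3656 v 0.0563
side15 n 987 yaw(deg) -8.09 lean dy/dz deg 3.98 y at c,z=.012: 0.1981 xrange [0.5036 0.5565] z [0.0656 0.1396]
x [0.50085763 0.55855257] zvis [0.04012934 0.16825839] bottom est z 0.0293 centre y at x=.53: 0.1963
```

>>> play_rows(targets=[{"jaw":1,"dx":-0.001,"dy":0,"dz":0.005,"yaw":0},{"jaw":1,"dx":-0.001,"dy":0,"dz":0.005,"yaw":0},{"jaw":1,"dx":0,"dy":0,"dz":0.004,"yaw":0},{"jaw":1,"dx":0,"dy":0,"dz":0.002,"yaw":0},{"jaw":1,"dx":0,"dy":0,"dz":0,"yaw":0}])

```text
clock: 16.1
tool_pos: [0.5312, 0.2066, 0.1196]
eef_rot: [0.757, 0.653, 0.017, 0.011]
contact_force: [-1.1, -0.6, 2.5]
opening: 0.674
```

Run:
```python
from h import *
chk('side16',.065,.13)
```

```text
t16.10 p [0.5312 0.2066 0.1196] xang 81.53 tilt [ 0.0412  0.0056 -0.9991] F [-1.15 -0.57  2.51] M [-0.097  0.516  0.025] op 0.674 q [-0.52  0.78  0.09  1.88 -0.12  0.45 -0.49]
u 0.3643 v 0.0573
side16 n 821 yaw(deg) -7.81 lean dy/dz deg 4.02 y at c,z=.012: 0.1978 xrange [0.5054 0.5578] z [0.0658 0.1293]
x [0.50144563 0.55979303] zvis [0.0400069  0.15339132] bottom est z 0.0139 centre y at x=.53: 0.1951
```

>>> play_rows(targets=[{"jaw":1,"dx":0,"dy":0,"dz":0,"yaw":0},{"jaw":1,"dx":-0.002,"dy":0,"dz":0.001,"yaw":0},{"jaw":1,"dx":-0.002,"dy":0,"dz":0.001,"yaw":0},{"jaw":1,"dx":-0.002,"dy":0,"dz":0,"yaw":0},{"jaw":1,"dx":0,"dy":0,"dz":0,"yaw":0}], squeeze=4)

```text
clock: 16.65
tool_pos: [0.5327, 0.2006, 0.1186]
eef_rot: [0.757, 0.653, 0.02, 0.012]
contact_force: [-0.3, 0.5, 2.1]
opening: 0.683
```

Run:
```python
from h import *
chk('side17',.065,.13)
```

```text
t16.65 p [0.5327 0.2006 0.1186] xang 81.51 tilt [ 0.0464  0.0071 -0.9989] F [-0.27  0.52  2.11] M [-0.064  0.197 -0.029] op 0.683 q [-0.5   0.78  0.09  1.89 -0.12  0.43 -0.48]
u 0.3581 v 0.0581
side17 n 879 yaw(deg) -7.49 lean dy/dz deg 1.34 y at c,z=.012: 0.1974 xrange [0.5062 0.5592] z [0.0655 0.1294]
x [0.50210439 0.56059452] zvis [0.03866012 0.1525003 ] bottom est z 0.0129 centre y at x=.53: 0.1948
```

View pics/side17c.png

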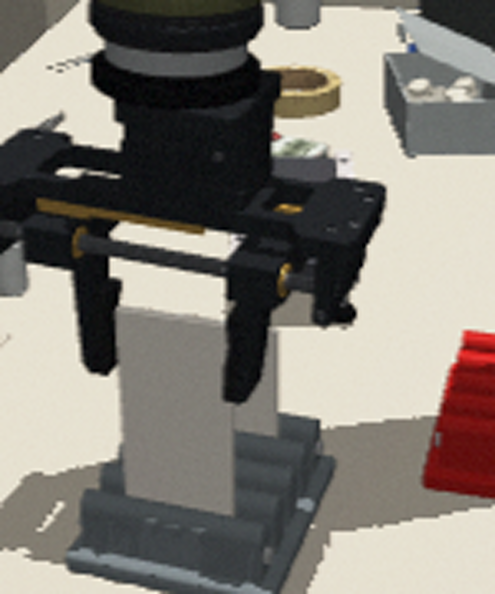

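>>> play_rows(targets=[{"jaw":1,"dx":-0.002,"dy":0,"dz":0,"yaw":0},{"jaw":1,"dx":-0.001,"dy":0,"dz":0.001,"yaw":0},{"jaw":1,"dx":0,"dy":0,"dz":0.001,"yaw":0},{"jaw":1,"dx":0,"dy":0,"dz":0,"yaw":0},{"jaw":1,"dx":0,"dy":0,"dz":0,"yaw":0}], squeeze=3)

```text
clock: 17.2
tool_pos: [0.5336, 0.1975, 0.1167]
eef_rot: [0.757, 0.652, 0.021, 0.013]
contact_force: [1.4, 0.1, 4.1]
opening: 0.683
```

Run:
```python
from h import *
chk('side18',.065,.13)
l=load('side18');C=cloud(l);f=l['frame'].min(-1)
m=(abs(C[...,1]-.197)<.006)&(f>85)&(C[...,2]>.125)&(C[...,2]<.17)
for a in np.arange(.49,.575,.008):
    q=m&(abs(C[...,0]-a)<.004)
    if q.sum()>4: print(round(a,3),np.percentile(C[q][:,2],97).round(4))
```

```text
t17.20 p [0.5336 0.1975 0.1167] xang 81.50 tilt [ 0.0489  0.0076 -0.9988] F [1.37 0.09 4.13] M [-0.082  0.057 -0.037] op 0.683 q [-0.5   0.78  0.09  1.9  -0.12  0.42 -0.47]
u 0.3550 v 0.0585
side18 n 880 yaw(deg) -7.76 lean dy/dz deg -0.19 y at c,z=.012: 0.1974 xrange [0.507  0.5602] z [0.066  0.1296]
x [0.50283011 0.56106072] zvis [0.038333   0.15257645] bottom est z 0.0110 centre y at x=.53: 0.1949
0.506 0.1524
0.514 0.1519
0.522 0.1525
0.53 0.1523
0.538 0.1524
0.546 0.1521
0.554 0.1521
0.562 0.1513
```

>>> play_rows(targets=[{"jaw":0.1,"dx":0,"dy":0,"dz":0,"yaw":0},{"jaw":0.05,"dx":0,"dy":0,"dz":0,"yaw":0},{"jaw":0,"dx":0,"dy":0,"dz":0,"yaw":0},{"jaw":0,"dx":0,"dy":0,"dz":0,"yaw":0},{"jaw":0,"dx":0,"dy":0,"dz":0,"yaw":0}])

```text
clock: 17.75
tool_pos: [0.5308, 0.1972, 0.1149]
eef_rot: [0.757, 0.653, 0.018, 0.012]
contact_force: [-0.6, -0.1, -0.8]
opening: 1.001
```

Run:
```python
from h import *
chk('side19',.065,.13)
```

```text
t17.75 p [0.5308 0.1972 0.1149] xang 81.55 tilt [ 0.043   0.0058 -0.9991] F [-0.63 -0.12 -0.81] M [-0.022  0.137 -0.025] op 1.001 q [-0.5   0.78  0.09  1.9  -0.12  0.42 -0.47]
u 0.3550 v 0.0557
side19 n 874 yaw(deg) -7.75 lean dy/dz deg 0.12 y at c,z=.012: 0.1974 xrange [0.5046 0.557 ] z [0.0658 0.1291]
x [0.50265705 0.56141533] zvis [0.03864799 0.15244089] bottom est z 0.0092 centre y at x=.53: 0.1945
```

View pics/side19c.png

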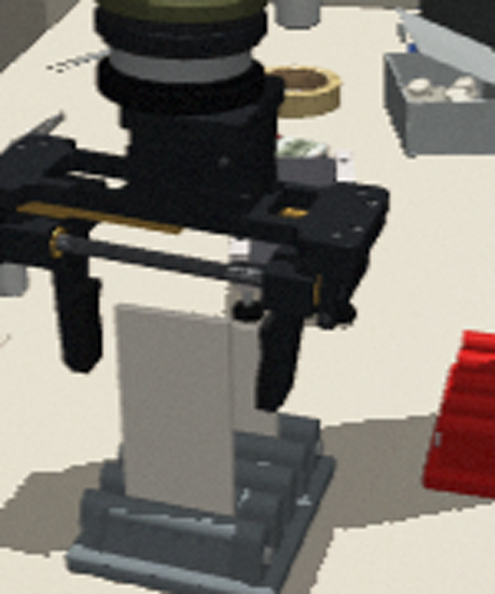

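>>> play_rows(targets=[{"jaw":0,"dx":0,"dy":0,"dz":-0.01,"yaw":0},{"jaw":0,"dx":0,"dy":0,"dz":-0.015,"yaw":0},{"jaw":0,"dx":0,"dy":0,"dz":-0.02,"yaw":0},{"jaw":0,"dx":0,"dy":0,"dz":-0.03,"yaw":0},{"jaw":0,"dx":0,"dy":0,"dz":-0.03,"yaw":0}])

```text
clock: 18.3
tool_pos: [0.5236, 0.1955, 0.2216]
eef_rot: [0.757, 0.653, 0.014, 0.01]
contact_force: [1.6, 0.4, 1.4]
opening: 1.0
```

>>> play_rows(targets=[{"jaw":0,"dx":0,"dy":0,"dz":-0.03,"yaw":0},{"jaw":0,"dx":0,"dy":0,"dz":-0.03,"yaw":0},{"jaw":0,"dx":0,"dy":0,"dz":0,"yaw":0},{"jaw":0,"dx":0,"dy":0,"dz":0,"yaw":0},{"jaw":0,"dx":0,"dy":0,"dz":0,"yaw":0}])

```text
clock: 18.8
tool_pos: [0.5224, 0.1955, 0.2908]
eef_rot: [0.757, 0.653, 0.019, 0.012]
contact_force: [-0.0, 0.4, 0.1]
opening: 1.0
```

Run:
```python
from h import *
st();snap('side','side20');snap('top','top20')
plane('side20',(.531,.197),.065,.15,hw=.027); plane('side20',(.52,.123),.06,.1,hw=.02,dep=.012);plane('side0',(.52,.123),.06,.1,hw=.02,dep=.012)
```

```text
t18.80 p [0.5224 0.1955 0.2908] xang 81.51 tilt [ 0.0438  0.0068 -0.999 ] F [-0.02  0.4   0.05] M [-0.027  0.134  0.028] op 1.000 q [-0.54  0.52  0.15  1.76 -0.09  0.83 -0.5 ]
u 0.3544 v 0.0472
side20 n 1156 yaw(deg) -7.51 lean dy/dz deg 0.01 y at c,z=.012: 0.1976 xrange [0.5044 0.5573] z [0.0662 0.1491]
side20 n 136 yaw(deg) -7.10 lean dy/dz deg -0.14 y at c,z=.012: 0.1247 xrange [0.5    0.5158] z [0.0602 0.0989]
side0 n 345 yaw(deg) -8.46 lean dy/dz deg 0.26 y at c,z=.012: 0.1239 xrange [0.5002 0.5391] z [0.0604 0.0995]
```

View pics/side20.png

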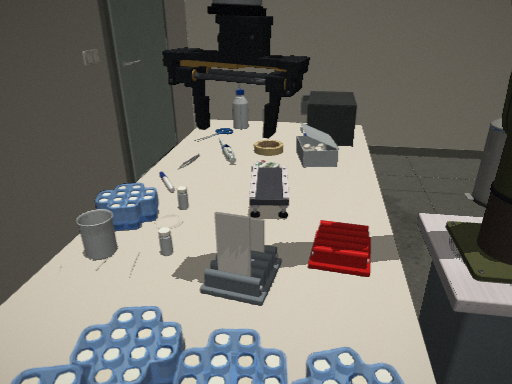

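View pics/top20.png

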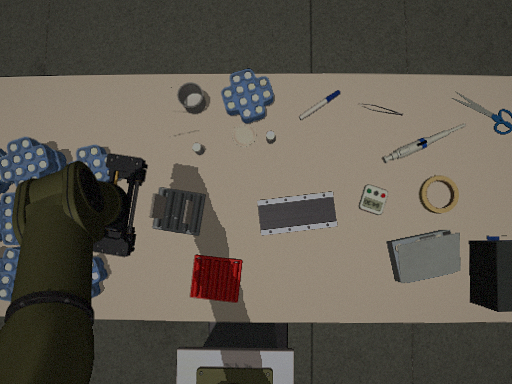

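Run:
```python
from h import *
print(r.finish_job())
```

```text
the job is handed in; nothing more can be done
None
```

The long plate now stands on end in the slot of the grey rack farthest from the short plate. The job was handed in at about 18.8 s, well under the 59 s limit.

**What I did**
- I pushed the plate at its rear edge until it stuck out about 46 mm over the rack-side end of the bed, still flat.
- I took it by its two long edges, about 16 mm from that end.
- The moves cannot tilt the hand. I raised the gripped end with a light 3 N grip while the far end rested on the bed floor, and the plate swung to within about 4° of vertical.
- I tightened the grip to 25 N, carried it over the rack and lowered it into the slot. With the grip loose again, I straightened it on the slot floor, opened the jaws and withdrew straight up.

**Last checks, from the pictures before hand-in**
- **Upright and seated:** the lean is 0.0°. The top edge is level at about 152 mm, which is what the slot floor plus the plate length gives.
- **Position:** it is within about 2 mm of the middle of the slot's length.
- **Everything else:** the short plate, vials and timer look unmoved, and the gripper is clear of everything. The short plate's measured face shifted by only 0.8 mm between pictures, which is within the camera error.

**What disagreed**
- The hand drifted to about 2.5–2.8° of tilt during the moves, and the controls could not correct it. It did not affect how the plate stands.
- The plate's measured yaw was −7.5°, against about −8.5° for the rack. The 10 mm slot allows that for a 6 mm plate.

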